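# Take up the brake on a bread-trolley castor through the adjuster slot

## Task

Take up the brake of this bread-trolley castor: lift the stubby adjusting tool out of its wooden holder, put its blade down through the narrow slot on top of the brake adjuster and push the star wheel round, tooth by tooth, until the brake shoe has come out and bears on the castor's tread. Turn it only with the tool and gently: feel for the moment the wheel stops yielding and do not force it further. Then stand the tool back in its holder, blade down and fully home, and leave everything else on the table where it is.

Things in the scene. Friction and masses are not known exactly. Their poses are not given: they have to be found in the camera images.
- adjuster: Brake adjuster: grey cast box 110 x 70 x 100 mm high on a 150 x 90 x 8 mm foot, fixed to the table; origin under its centre. Its flat 4 mm top plate has the access slot; a window on its +x side shows the star wheel, the shoe's rod comes out of its +y side. The tool must not press on any part of it (plate, slot edges, wheel) with more than 22 N.
- slot (a point): Centre of the slot at the plate's top surface, 100 mm above the table; axes as the adjuster's: the slot is 33 mm long along x and 15 mm across y. The highest tooth tip under it is 12 mm below the plate's top.
- star_axis (a point): Centre of the steel star wheel, 43 mm under the slot; axis along y, 10 teeth 5 mm thick, 12 mm wide, tip radius 31 mm, hub radius 18 mm. It stays where it is left. How the teeth stand is unknown and must be felt: a blade set down may land on a tooth. Pushing the top teeth to +x takes about 2 N (0.06 N m) and drives the shoe out, 2.5 mm a tooth (4 mm/rad); pushing to -x draws it back.
- shoe_face (a point): Middle of the brake shoe's face, a dark pad 44 mm wide, 36 mm high on the rod out of the adjuster's +y side; moves along the adjuster's y as the star wheel turns. Once it bears on the tread, the push needed on the teeth rises steadily with further travel. Not to be touched by the robot.
- tread (a point): Point of the castor's tread (wheel radius 50 mm, width 34 mm, in a fixed stand) that faces the shoe; axes as the adjuster's, y pointing from the shoe into the wheel. The gap shoe_face to tread along y is about 3 to 8 mm at the start, so 2 to 4 strokes through the slot; 0 when the shoe bears.
- tool_grip (a point): Centre of the loose adjusting tool's handle, a black block 24 mm (tool x) by 30 mm (tool y) by 56 mm high, to be gripped across its 24 mm; z points up along the tool when it stands blade down. Mass about 0.14 kg.
- tool_tip (a point): Middle of the end of the tool's blade, 56 mm below tool_grip; the steel blade is 5 mm thick (tool x), 12 mm wide (tool y) and 28 mm long below the handle, whose flat underside is its shoulder. Same axes as tool_grip.
- holder_mouth (a point): Centre of the mouth of the hole in the wooden holder, a fixed block 70 x 70 x 50 mm high; at its top surface, 50 mm above the table. The hole is 10 mm (holder x) by 18 mm (holder y) and 36 mm deep; the tool stands in it at the start with its shoulder on the block and its axes as the holder's, within a few degrees.
- tool: The same adjusting tool; origin in the middle of the handle's underside (the shoulder), 28 mm above the blade's end.
- jar: White jar, 56 mm across, 75 mm high, a bystander; origin under it.
- wrench: Steel wrench lying on the table, a bystander; origin about its middle, on the table.
- spare_wheel: Spare castor wheel lying flat, 100 mm across, 34 mm high, a bystander; origin under it.
- screwdriver: Screwdriver lying on the table, a bystander.
- bread_tin: Dark steel bread tin 120 x 240 x 90 mm high, a bystander; origin under it.
- loaf: Tin loaf 190 x 95 x 85 mm high on a paper doily, a bystander; origin under it.
- brush: Hand brush lying on the table, a bystander.
- bolt_cup: Aluminium cup, 70 mm across, 60 mm high, a bystander; origin under it.
- shoe: The brake shoe itself (pad and rod); origin in the middle of its braking face. It must not be jammed on the castor: no more than 60 N between shoe and tread, which is about 10 N of push at the tooth; 5 to 7 N of push seats it well.
- castor: Trolley castor: black-tyred wheel 100 mm across, 34 mm wide, in a steel fork on a 90 x 100 mm stand, fixed beside the adjuster; wheel axis along x, 57 mm above the table; origin under the wheel's centre.
Not all that is in view belongs to the job. Of the things like the tool, leave any that is green or orange; of the rest the smaller one is meant.

How it is judged:
On the way, in this order (a step that is already met when the one before it is completed fails the run):
1. the tool is lifted out of the holder (z of tool_tip in the frame of holder_mouth above 0.005 m), for 0.1 s.
2. the shoe is brought to bear on the tread with the blade in the slot (y of shoe_face in the frame of tread above -0.0005 m and horizontal distance between tool_tip and slot below 0.03 m and z of tool_tip in the frame of slot below -0.004 m), for 0.1 s.
At the end, for the whole second after the job is handed in: The shoe bears on the tread (gap under 0.5 mm) and the tool stands at rest in its holder, upright within 0.15 rad, its blade's end at least 24 mm below the mouth (y of shoe_face in the frame of tread above -0.0005 m and horizontal distance between tool_tip and holder_mouth below 0.008 m and z of tool_tip in the frame of holder_mouth below -0.024 m and angle between tool_grip's own z axis and vertical below 0.15 rad and linear speed of tool below 0.02 m/s); the robot touches nothing.
It fails at once if the tool strikes or presses the adjuster or its star wheel with more than 22 N (contact force between tool and adjuster above 22 N).
It fails at once if the star wheel is forced: the shoe is jammed on the castor with more than 60 N (contact force between shoe and castor above 60 N).
It fails at once if the robot itself touches the adjuster, its star wheel or its shoe with more than 1 N (contact force between the arm and adjuster above 1 N).
It fails at once if the gripper touches the adjuster, its star wheel or its shoe with more than 1 N (contact force between the fingers and adjuster above 1 N).
It fails at once if a bystander is moved by more than 20 mm (distance of any of jar, wrench, spare_wheel, screwdriver, bread_tin, loaf, brush, bolt_cup from where it was at the start of the episode above 0.02 m).
It also fails if it takes over 72 s, if anything falls off the work surface, if the arm or the gripper's body presses on something with over 40 N, if the wrist force passes 120 N, or if a joint passes its speed limit or range.

## Robot

A 7-joint arm with a two-finger parallel gripper is mounted at the origin on the work surface. World frame = base frame: x ahead of the robot, y to its left, z up, the work surface at z = 0. Lengths are in m, angles in rad, forces in N, time in s.
With the tool pointing down it reaches from about 0.4 to 0.925 m from the base axis. Payload 4.1 kg.
Tool frame: the origin (TCP) lies at the very end of the fingers, on their centre line; the grasp point (between the pads) lies 19 mm behind it; z points along the fingers, y is the direction in which the jaws open and shut (so a half turn about z gives the same grasp; the last joint's range is limited). The gripper opens to 85 mm and grips with 20 to 120 N. Pads are 22 mm wide; open, the fingers measure 114 mm over their backs; the gripper's body (76 mm by 85 mm) begins 54 mm behind the grasp point. The pads swing forward as they close: fully open they stand 13 mm farther back than shut.
Start: joints at [1.184, 0.398, 0.045, 1.537, -0.019, 1.207, -0.051], TCP at [0.185, -0.623, 0.231] pointing down, gripper open.
Joint ranges: [-2.82, 2.82], [-0.49, 2.23], [-1.37, 1.46], [0, 2.46], [-1.36, 4.5], [0.23, 2], [-2.94, 2.94]. Speed limits (rad/s): [2.57, 2.57, 3.14, 3.14, 3.14, 3.14, 3.14].

## Interface

Orientations are given as a 3x3 rotation matrix whose columns are the frame's x, y, z axes.
In Python, from bench import readout, viewer, ticket gives the robot as it stands.
- The arm moves only by the tool arm_command, never from a script. Its argument "rows" is a list of rows, each an object with "translation": the shift along the tool's x, y, z in cm, a list of three; "rot": the turn, a rotation vector about the tool's x, y, z in rad, a list of three; "fingers": the opening in per cent of the stroke, from 0 (shut) to 100 (fully open). A call has 1 to 10 rows; each row is the pose to reach, as a shift and turn from the pose commanded when the call began, along the tool's axes at that moment; what a row does not reach only later rows make up. A row lasts 1/12 s, in which the tool goes at most 41.7 mm and 7.16 degrees, less where a joint would pass 70% of its speed; a pose out of reach is approached as far as the arm can. A call with a gripper value outside its range is refused whole. The fingers move at their own pace and stop on an object; "grip_force" is the grip in N (left out, the last holds). Time passes only in rows, so rows that repeat a pose let the fingers close. It gives the time, the measured TCP pose, the force and the opening at its end, in the units of the state.
- readout.get_obs(): the state, without advancing time (a new reading comes with each control period).
- viewer.grab_frame(name): name is "side" or "top"; returns the picture (384x512x3 uint8, blue, green, red); there is no depth.
- viewer.camera_params(name): a dict with "fx", "fy", "cx", "cy" (pixels), "position" and "rotation" of the camera in the world. Camera axes: x right, y up, looking along -z (the intrinsics and any distortion apply to the point x, -y, -z); pixel columns grow to the right and rows downward; lengths in m; the calibration is good to about 2 mm. A picture is of the moment at which its call begins. camera_params takes no time and is no camera call.
- ticket.job_done(): hands the job in, once; it reports no verdict.
The state is a dict: "t": time; "qpos": joint angles; "qd": joint speeds; "joint_torque": joint torques, N m; "ee_pos": TCP position; "tcp_rot": TCP orientation; "ft_force": force on the tool from outside, world axes, zero at the start; "moment": the same for the moment, N m; "grip_width": finger opening in m.
Only numpy, scipy, OpenCV 4.12 (cv2) and the standard library are available. Lean on these libraries where they do the work, as an engineer would, in place of code of your own. Each camera call takes 0.05 s, during which the arm holds its last target.

## Working session

There is one attempt and no reset: what is moved stays moved. The work goes in short steps, Python scripts to look and compute and a tool call to move; the robot and the scene stay as the last step left them, time stands still between calls to the robot, and variables do not carry over. Pictures are saved under pics/ and viewed, and the job is handed in when it is done.

Besides the shell and the picture viewer there is one more tool, called after ">>>" by a JSON object that holds its "fn" and its "kwargs", one argument or row to a line. arm_command: Moves the arm, as the interface text tells. Its arguments: {"type":"object","properties":{"rows":{"type":"array","items":{"type":"object","properties":{"translation":{"type":"array","items":{"type":"number"}},"rot":{"type":"array","items":{"type":"number"}},"fingers":{"type":"number"}}}},"grip_force":{"type":"number"}},"required":["rows"]}

```bash
ls; mkdir -p pics
python3 - <<'E'
from bench import readout, viewer
import cv2
o=readout.get_obs()
for k,v in o.items(): print(k,v)
for n in("side","top"):
    print(n,viewer.camera_params(n)); cv2.imwrite(f"pics/{n}0.png",viewer.grab_frame(n))
E
```

```text
pics
t 0.0
qpos [ 1.18404214  0.39919384  0.04504085  1.53785699 -0.01871769  1.20685753
 -0.05070102]
qd [-5.51107261e-04 -1.60565404e-05  3.64266363e-04 -6.45337698e-04
  1.10504654e-04 -1.65074042e-03 -4.22161925e-04]
joint_torque [-1.73789687e-06 -4.75119174e+01  1.36508960e+00 -2.54221952e+01
  1.17747622e-02  9.50697198e-03 -2.09855045e-05]
ee_pos [ 0.18432007 -0.6226831   0.23027262]
tcp_rot [[ 9.58855596e-01  2.83893509e-01 -6.50027096e-04]
 [ 2.83894228e-01 -9.58853953e-01  1.77887651e-03]
 [-1.18269557e-04 -1.89022464e-03 -9.99998207e-01]]
ft_force [0.60289734 0.12627146 0.19328669]
moment [ 0.05568997 -0.0187739  -0.00609071]
grip_width 0.08554825724198388
side {'fx': 350.5037586853162, 'fy': 350.5037586853162, 'cx': 252.10110872085352, 'cy': 185.8857285720342, 'position': array([ 0.42333258, -0.61806686,  0.75593803]), 'rotation': array([[ 0.98032454,  0.13675428, -0.14234486],
       [-0.19686054,  0.73024782, -0.6542049 ],
       [ 0.01448171,  0.6693552 ,  0.74280138]])}
top {'fx': 365.2597232944562, 'fy': 365.2597232944562, 'cx': 255.24444013354199, 'cy': 187.81370427965425, 'position': array([ 0.41744456, -0.03342066,  1.09239289]), 'rotation': array([[-0.01230685,  0.98799441, -0.15399863],
       [-0.99989269, -0.0133836 , -0.00595711],
       [-0.00794665,  0.15390879,  0.9880531 ]])}
```

View pics/side0.png

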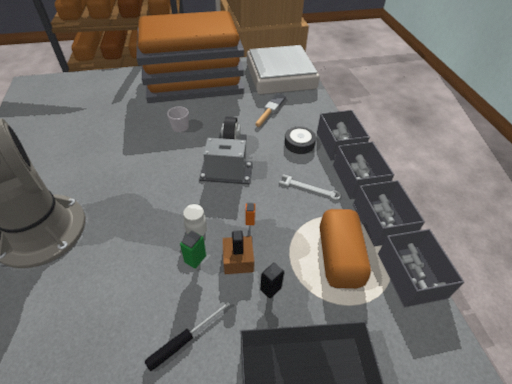

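View pics/top0.png

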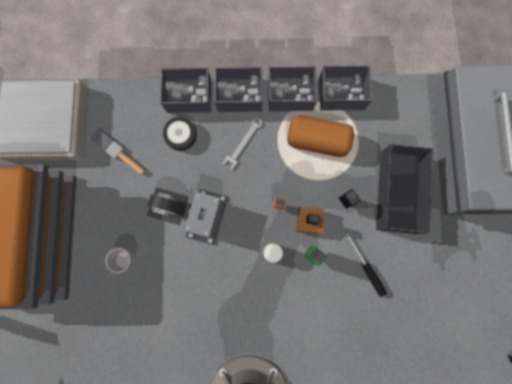

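Run:
```python
import cv2,numpy as np
t=cv2.imread("pics/top0.png");s=cv2.imread("pics/side0.png")
def z(im,x0,y0,w,h,k):return cv2.resize(im[y0:y0+h,x0:x0+w],None,fx=k,fy=k,interpolation=cv2.INTER_CUBIC)
cv2.imwrite("pics/t_tool.png",z(t,260,170,120,100,6)); cv2.imwrite("pics/t_adj.png",z(t,140,170,100,85,7))
cv2.imwrite("pics/s_tool.png",z(s,170,195,130,110,6)); cv2.imwrite("pics/s_adj.png",z(s,180,105,90,85,7))
```

```text
(no output)
```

View pics/t_tool.png

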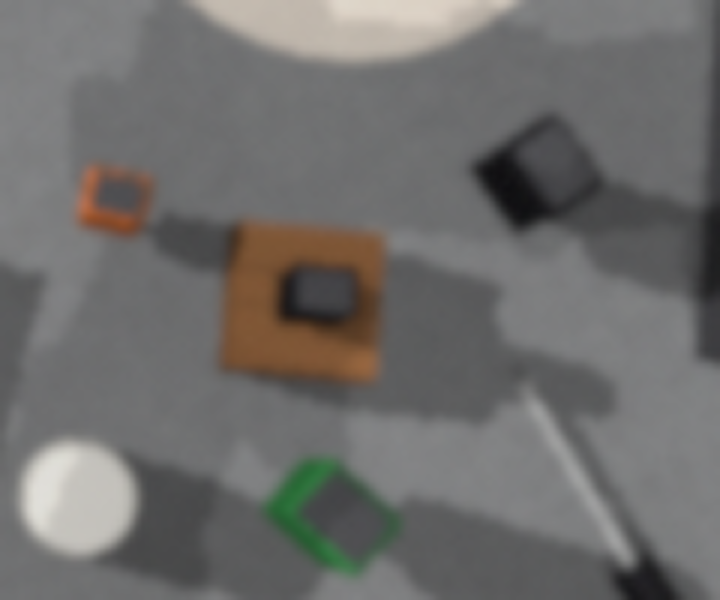

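View pics/s_tool.png

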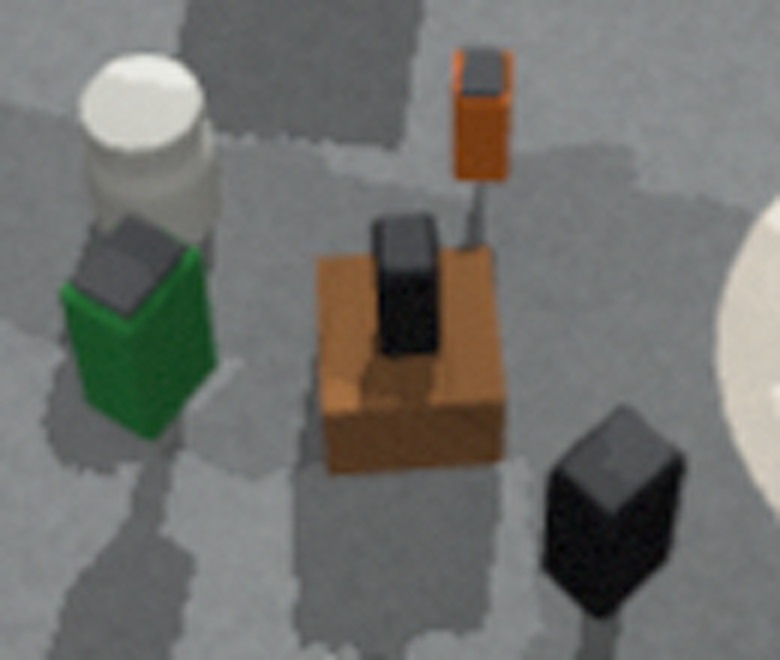

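View pics/t_adj.png

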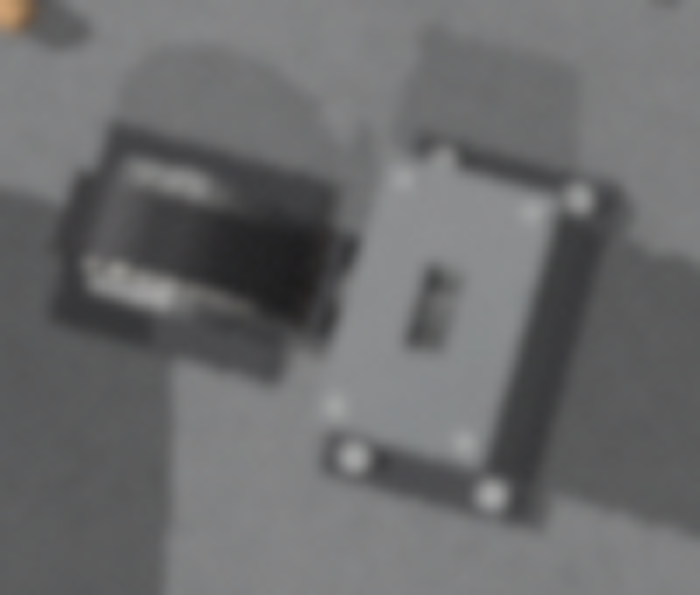

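View pics/s_adj.png

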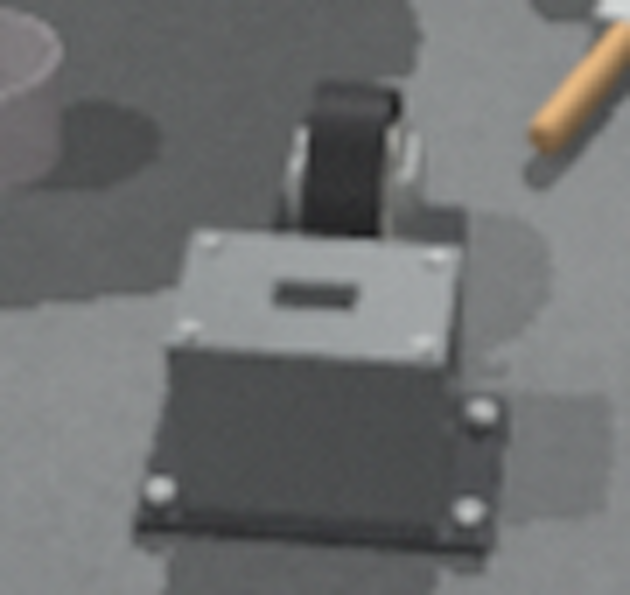

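```bash
cat > h.py <<'E'
import cv2,numpy as np
from bench import viewer
def ray(n,u,v):
    p=viewer.camera_params(n);d=np.array([(u-p['cx'])/p['fx'],-(v-p['cy'])/p['fy'],-1.])
    return np.array(p['position']),np.array(p['rotation'])@d
def plane(n,u,v,z):
    o,d=ray(n,u,v);return o+d*(z-o[2])/d[2]
def tri(a,b):
    (o1,d1),(o2,d2)=ray('top',*a),ray('side',*b)
    s=np.linalg.lstsq(np.c_[d1,-d2],o2-o1,rcond=None)[0]
    p,q=o1+s[0]*d1,o2+s[1]*d2
    return (p+q)/2,np.linalg.norm(p-q)
def proj(n,X):
    p=viewer.camera_params(n);c=np.array(p['rotation']).T@(np.array(X)-p['position'])
    return p['cx']+p['fx']*c[0]/-c[2],p['cy']-p['fy']*c[1]/-c[2]
E
python3 - <<'E'
from h import *
t=cv2.imread("pics/top0.png");s=cv2.imread("pics/side0.png")
def rect(n,im,box,f,z,k=6):
    x0,y0,w,h=box
    c=cv2.resize(im[y0:y0+h,x0:x0+w],None,fx=k,fy=k,interpolation=cv2.INTER_CUBIC)
    m=f(c.astype(int)).astype(np.uint8)*255
    cs,_=cv2.findContours(m,cv2.RETR_EXTERNAL,cv2.CHAIN_APPROX_NONE)
    c=max(cs,key=cv2.contourArea)
    c=cv2.convexHull(c)[:,0].astype(float)
    uv=(c+.5)/k-.5+[x0,y0]
    P=np.array([plane(n,*q,z)[:2] for q in uv],np.float32)
    r=cv2.minAreaRect(P*1000)
    print(n,z,np.round(r[0],1),np.round(r[1],1),round(r[2],1), 'px',uv.mean(0).round(1))
g=lambda lo,hi:(lambda c:(c.mean(2)>lo)&(c.mean(2)<hi))
for n,im,b in(('top',t,(185,190,42,50)),('side',s,(200,134,52,25))):
    print(n,'gray', im[b[1]+12,b[0]:b[0]+b[2]].mean(1).astype(int))
wood=lambda c:(c[:,:,2]-c[:,:,0]>40)
rect('top',t,(292,200,36,36),wood,.05)
rect('top',t,(192,208,20,22),g(0,88),.1)
rect('side',s,(215,142,18,9),g(0,88),.1)
# tool top: mid-gray vs black side
print(t[212:226,305:324].mean(2).astype(int)); print(s[228:256,230:246].mean(2).astype(int))
E
```

```text
top gray [ 50  55  71  88  98 105 113 126 136 141 141 142 141 141 141 141 143 142
 142 142 141 141 141 142 141 142 142 141 142 143 145 144 135 116  88  68
  64  66  66  68  72  74]
side gray [ 96  98 111 125 130 137 148 150 152 149 151 153 155 154 154 153 155 153
 140 104  71  72  72  76  79  77  79  78  83  83  95 135 161 162 163 165
 163 161 163 163 164 163 163 163 140 101 111 121 124 122 123 122]
top 0.05 [ 485.9 -182.4] [73.9 70.5] 83.3 px [308.3 219.7]
top 0.1 [496.4 123.3] [ 7.6 14. ] 65.6 px [199.7 216.4]
side 0.1 [502.1 117.9] [10.5 29.9] 74.1 px [224.3 146.8]
[[87 86 86 84 83 82 83 83 84 86 86 87 87 86 87 88 87 89 93]
 [85 84 82 77 72 71 74 74 76 80 80 81 81 82 84 86 87 88 90]
 [81 78 72 63 58 61 63 64 65 69 69 68 69 69 75 82 86 86 89]
 [77 68 57 48 50 57 62 63 65 64 65 64 62 61 66 77 82 85 87]
 [76 60 43 38 48 60 66 66 67 67 66 65 64 61 62 73 79 83 87]
 [76 57 36 34 49 62 68 68 69 69 68 69 66 61 59 66 74 80 86]
 [75 55 34 33 49 63 68 70 69 68 69 68 66 59 55 60 66 73 82]
 [73 52 33 33 48 62 69 69 69 69 69 68 66 58 53 56 62 68 78]
 [71 50 30 32 45 59 64 65 66 66 66 66 65 59 5
[... 1492 characters left out ...]
  22  18  17  25  62  89  92]
 [ 92  93  74  15  16  15  15  16  15  20  12  19  21  61  89  92]
 [ 93  95  75  16  19  13  20  12  17  14  12  10  19  59  91  91]
 [ 90  95  77  24  16  13  16  18  13  17  16  20  20  57  89  91]
 [ 91  93  77  23  14  16  13  20  15  16  17  10  15  57  90  93]
 [ 93  87  64  22  16  14  15  16  10  21  16  18  18  53  88  92]
 [ 91  81  49  29  12   9  19  17  13  14  19  11  16  56  86  90]
 [ 93  82  53  30  18  10  14  17  17  15  15  13  13  56  85  89]
 [ 92  83  53  28  11  21  19  15  17  11  15  18  26  65  86  89]
 [ 90  83  59  50  37  30  34  41  43  48  50  50  53  71  84  89]
 [ 86  68  61  62  59  54  54  57  58  62  58  60  71  82  84  88]]
```

```bash
cat >> h.py <<'E'
def rect(n,im,box,f,z,k=6,show=None):
    x0,y0,w,h=box
    c=cv2.resize(im[y0:y0+h,x0:x0+w],None,fx=k,fy=k,interpolation=cv2.INTER_CUBIC)
    m=f(c.astype(int)).astype(np.uint8)*255
    if show: cv2.imwrite(show,np.hstack([c,cv2.cvtColor(m,cv2.COLOR_GRAY2BGR)]))
    cs,_=cv2.findContours(m,cv2.RETR_EXTERNAL,cv2.CHAIN_APPROX_NONE)
    c=max(cs,key=cv2.contourArea)
    c=cv2.convexHull(c)[:,0].astype(float)
    uv=(c+.5)/k-.5+[x0,y0]
    P=np.array([plane(n,*q,z)[:2] for q in uv],np.float32)
    r=cv2.minAreaRect(P*1000)
    print(n,z,np.round(r[0],1),np.round(r[1],1),round(r[2],1))
g=lambda lo,hi:(lambda c:(c.mean(2)>lo)&(c.mean(2)<hi))
E
python3 - <<'E'
from h import *
t=cv2.imread("pics/top0.png");s=cv2.imread("pics/side0.png")
for th in(105,115):rect('top',t,(195,204,14,20),g(0,th),.1)
for th in(110,120):rect('side',s,(214,141,20,10),g(0,th),.1)
rect('top',t,(180,188,50,56),g(122,300),.1,4,'pics/m1.png')
rect('side',s,(200,134,52,25),g(128,300),.1,4,'pics/m2.png')
rect('top',t,(307,211,15,13),g(55,72),.106,6,'pics/m3.png')
rect('side',s,(229,229,15,13),g(55,85),.106,6,'pics/m4.png')
# side view: wood top corners at crop coords /6+(170,195)
for u,v in((318,260),(492,250),(503,402),(325,410)): print('side wood',plane('side',u/6+170-.5,v/6+195-.5,.05).round(4))
for u,v in((243,222),(385,235),(380,380),(222,368),(240,368)): print('top wood',plane('top',u/6+260-.5,v/6+170-.5,.05).round(4))
E
```

```text
top 0.1 [502.7 120.2] [13.8 31.9] 73.9
top 0.1 [502.6 120. ] [16.2 34.5] 73.0
side 0.1 [502.2 117.9] [14.6 32.7] 74.4
side 0.1 [502.1 118. ] [16.4 34.1] 73.5
top 0.1 [489.1 129.6] [ 81.9 155.5] 70.7
side 0.1 [494.  112.1] [ 88.9 125.1] 74.6
top 0.106 [ 486.3 -184.9] [41.9 25.3] 82.7
side 0.106 [ 486.4 -185.2] [29.5 27.2] 79.6
side wood [ 0.4562 -0.1471  0.05  ]
side wood [ 0.5252 -0.1554  0.05  ]
side wood [ 0.5159 -0.2234  0.05  ]
side wood [ 0.4493 -0.2141  0.05  ]
top wood [ 0.524  -0.1546  0.05  ]
top wood [ 0.5169 -0.222   0.05  ]
top wood [ 0.4484 -0.2168  0.05  ]
top wood [ 0.455  -0.1425  0.05  ]
top wood [ 0.4549 -0.151   0.05  ]
```

Run:
```python
import cv2,numpy as np
L=[cv2.imread(f"pics/m{i}.png") for i in(1,2,3,4)]
w=max(i.shape[1] for i in L)
L=[cv2.copyMakeBorder(i,0,4,0,w-i.shape[1],0) for i in L]
cv2.imwrite("pics/mm.png",np.vstack(L))
```

```text
(no output)
```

View pics/mm.png

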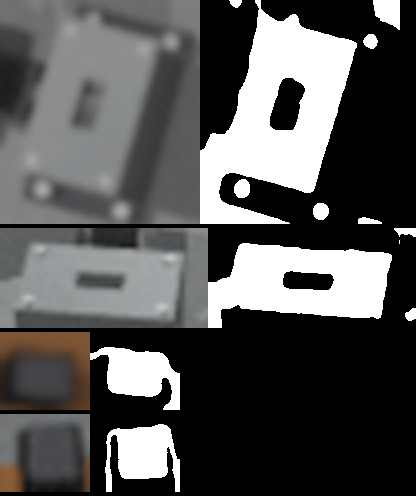

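```bash
cat >> h.py <<'E'
from scipy.spatial.transform import Rotation as Ro
from bench import readout
def Rt(a):
    a=np.radians(a);y=np.array([np.cos(a),np.sin(a),0]);z=np.array([0,0,-1.]);return np.c_[np.cross(y,z),y,z]
def mv(xyz,a,o=None):
    o=o or readout.get_obs();R=np.array(o['tcp_rot'])
    print('t',o['t'],'tcp',o['ee_pos'].round(4),'F',o['ft_force'].round(2),'w',round(o['grip_width'],4),'yaw',np.degrees(np.arctan2(R[1,1],R[0,1])).round(2),'tilt',R[:2,2].round(4))
    print('cm',(R.T@(np.array(xyz)-o['ee_pos'])*100).round(2),'rot',Ro.from_matrix(R.T@Rt(a)).as_rotvec().round(3))
E
python3 -c "
from h import *
mv([.487,-.185,.17],-7)"
```

```text
t 0.1 tcp [ 0.1843 -0.6227  0.2304] F [ 0.29 -0.37  0.45] w 0.0856 yaw -73.51 tilt [-0.0006  0.0016]
cm [ 41.45 -33.37   6.09] rot [-2.000e-03 -1.000e-03 -1.161e+00]
```

>>> {"fn": "arm_command", "kwargs": {
  "rows": [
    {"translation": [3, -2.4, 0], "rot": [0, 0, -0.1], "fingers": 60},
    {"translation": [6, -4.8, 0], "rot": [0, 0, -0.2], "fingers": 60},
    {"translation": [9, -7.2, 0], "rot": [0, 0, -0.3], "fingers": 60},
    {"translation": [12, -9.7, 0], "rot": [0, 0, -0.4], "fingers": 60},
    {"translation": [15, -12.1, 0], "rot": [0, 0, -0.5], "fingers": 60},
    {"translation": [18, -14.5, 0], "rot": [0, 0, -0.6], "fingers": 60},
    {"translation": [21, -16.9, 0], "rot": [0, 0, -0.7], "fingers": 60},
    {"translation": [24, -19.3, 0], "rot": [0, 0, -0.8], "fingers": 60},
    {"translation": [27, -21.7, 0], "rot": [0, 0, -0.9], "fingers": 60},
    {"translation": [30, -24.2, 0], "rot": [0, 0, -1.0], "fingers": 60}
  ],
  "grip_force": 60
}}

```text
t: 0.93
ee_pos: [0.4039, -0.3044, 0.2311]
tcp_rot: [[0.275, 0.962, -0.0], [0.962, -0.275, -0.0], [-0.0, -0.0, -1.0]]
ft_force: [1.7, -1.2, 0.3]
grip_width: 0.0515
```

```bash
python3 -c "
from h import *
mv([.487,-.185,.17],-7)"
```

```text
t 0.9333 tcp [ 0.4039 -0.3044  0.2311] F [ 1.67 -1.18  0.31] w 0.0515 yaw -15.95 tilt [-0.0004 -0.0002]
cm [13.77  4.71  6.1 ] rot [-0.     0.    -0.156]
```

>>> {"fn": "arm_command", "kwargs": {
  "rows": [
    {"translation": [3.5, 1.2, 0], "rot": [0, 0, -0.04], "fingers": 60},
    {"translation": [7, 2.4, 0], "rot": [0, 0, -0.08], "fingers": 60},
    {"translation": [10.5, 3.6, 1], "rot": [0, 0, -0.12], "fingers": 60},
    {"translation": [13, 4.4, 3], "rot": [0, 0, -0.16], "fingers": 60},
    {"translation": [13.8, 4.7, 5], "rot": [0, 0, -0.16], "fingers": 60},
    {"translation": [13.8, 4.7, 6], "rot": [0, 0, -0.16], "fingers": 60},
    {"translation": [13.8, 4.7, 6], "rot": [0, 0, -0.16], "fingers": 60},
    {"translation": [13.8, 4.7, 6], "rot": [0, 0, -0.16], "fingers": 60}
  ]
}}

```text
t: 1.6
ee_pos: [0.4861, -0.1881, 0.1709]
tcp_rot: [[0.125, 0.992, -0.002], [0.992, -0.125, -0.0], [-0.001, -0.002, -1.0]]
ft_force: [0.7, -0.2, 0.4]
grip_width: 0.0515
```

```bash
python3 -c "
from h import *
mv([.487,-.185,.064],-7)
for n in('side','top'):
    im=viewer.grab_frame(n);cv2.imwrite(f'pics/{n}1.png',im)
    c=im[170:290,180:310] if n=='side' else im[160:270,260:370]
    cv2.imwrite(f'pics/{n}1z.png',cv2.resize(c,None,fx=5,fy=5,interpolation=cv2.INTER_CUBIC))
"
```

```text
t 1.6 tcp [ 0.4861 -0.1881  0.1709] F [ 0.68 -0.2   0.42] w 0.0515 yaw -7.16 tilt [-0.0018 -0.0003]
cm [ 0.32  0.07 10.69] rot [-0.002  0.001 -0.003]
```

View pics/side1z.png

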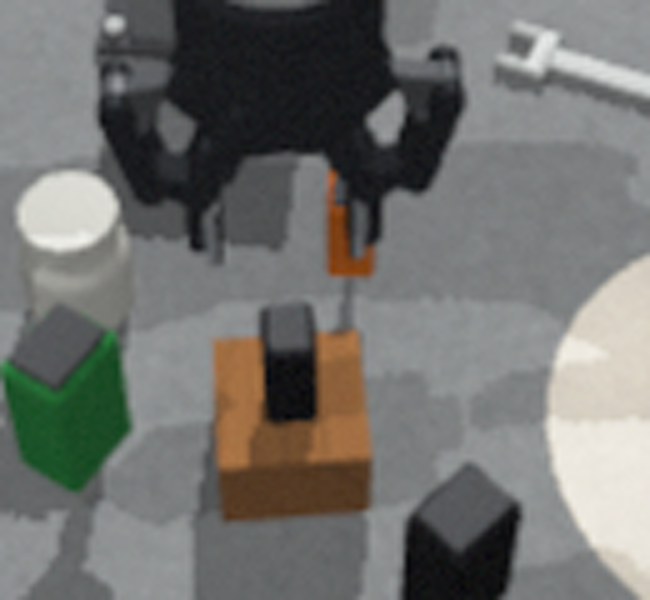

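View pics/top1z.png

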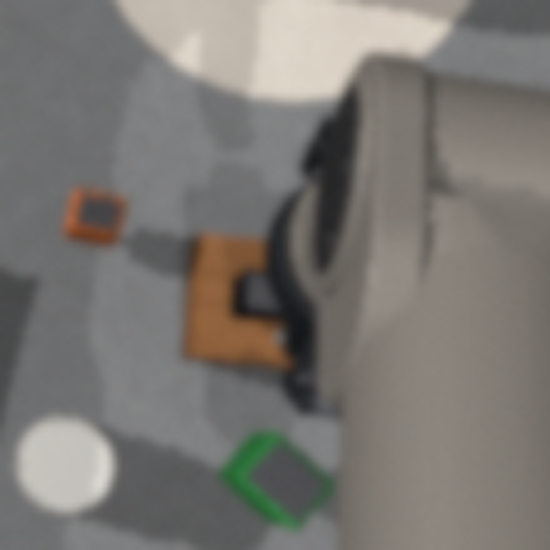

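>>> {"fn": "arm_command", "kwargs": {
  "rows": [
    {"translation": [0.3, 0.1, 2.5], "rot": [0, 0, 0], "fingers": 60},
    {"translation": [0.3, 0.1, 5], "rot": [0, 0, 0], "fingers": 60},
    {"translation": [0.3, 0.1, 7.5], "rot": [0, 0, 0], "fingers": 60},
    {"translation": [0.3, 0.1, 9.5], "rot": [0, 0, 0], "fingers": 60},
    {"translation": [0.3, 0.1, 10.7], "rot": [0, 0, 0], "fingers": 60},
    {"translation": [0.3, 0.1, 10.7], "rot": [0, 0, 0], "fingers": 60},
    {"translation": [0.3, 0.1, 10.7], "rot": [0, 0, 0], "fingers": 60}
  ]
}}

```text
t: 2.28
ee_pos: [0.4888, -0.1846, 0.0649]
tcp_rot: [[0.124, 0.992, 0.001], [0.992, -0.124, -0.001], [-0.0, 0.001, -1.0]]
ft_force: [-0.7, 0.6, 0.3]
grip_width: 0.0516
```

```bash
python3 -c "
from h import *
mv([.487,-.185,.064],-7)
for n in('side',):
    im=viewer.grab_frame(n);cv2.imwrite(f'pics/{n}2.png',im)
    c=im[170:290,180:310] 
    cv2.imwrite(f'pics/{n}2z.png',cv2.resize(c,None,fx=5,fy=5,interpolation=cv2.INTER_CUBIC))
"
```

```text
t 2.2833 tcp [ 0.4888 -0.1846  0.0649] F [-0.66  0.61  0.25] w 0.0516 yaw -7.11 tilt [ 0.0006 -0.0005]
cm [-0.06 -0.17  0.09] rot [ 0.001  0.    -0.002]
```

View pics/side2z.png

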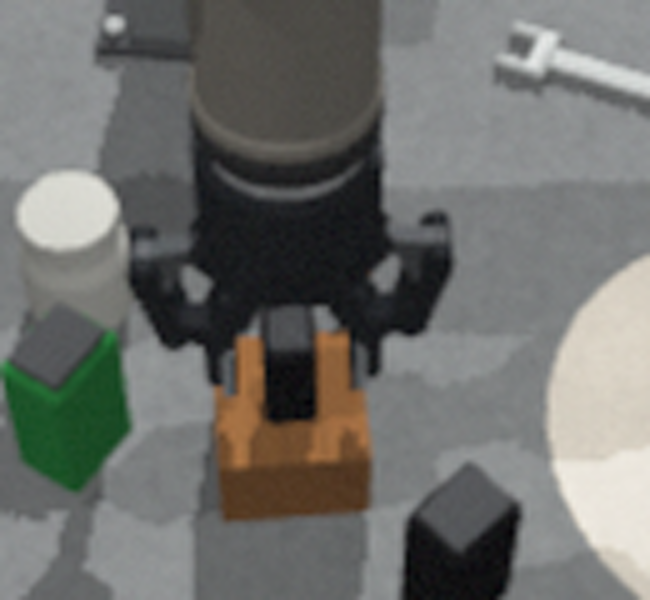

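```bash
python3 -c "
from h import *
f=lambda X:((np.array(proj('side',X))+.5-[180,170])*5).round(0)
R=Rt(-7)
c=np.array([.4888,-.1846,.072])
for sy in(-1,1):
  for sx in(-1,1): print(sy,sx,f(c+R[:,1]*.0258*sy+R[:,0]*.011*sx))
h=np.array([.4865,-.1855,.05])
for z in(.05,.106):
  for sy in(-1,1):
   for sx in(-1,1): print(z,sy,sx,f(h+[0,0,z-.05]+R[:,1]*.012*sy+R[:,0]*.015*sx))
"
```

```text
-1 -1 [239. 395.]
-1 1 [238. 354.]
1 -1 [353. 389.]
1 1 [350. 348.]
0.05 -1 -1 [267. 429.]
0.05 -1 1 [264. 374.]
0.05 1 -1 [319. 426.]
0.05 1 1 [315. 371.]
0.106 -1 -1 [263. 362.]
0.106 -1 1 [261. 305.]
0.106 1 -1 [318. 359.]
0.106 1 1 [314. 302.]
```

>>> {"fn": "arm_command", "kwargs": {
  "rows": [
    {"translation": [0, -0.2, 0.0], "rot": [0, 0, 0], "fingers": 50},
    {"translation": [0, -0.2, 0.0], "rot": [0, 0, 0], "fingers": 40},
    {"translation": [0, -0.2, 0.0], "rot": [0, 0, 0], "fingers": 30},
    {"translation": [0, -0.2, 0.0], "rot": [0, 0, 0], "fingers": 10},
    {"translation": [0, -0.2, 0.0], "rot": [0, 0, 0], "fingers": 10},
    {"translation": [0, -0.2, 0.0], "rot": [0, 0, 0], "fingers": 10}
  ],
  "grip_force": 60
}}

```text
t: 2.83
ee_pos: [0.4872, -0.1839, 0.0654]
tcp_rot: [[0.123, 0.992, 0.001], [0.992, -0.123, -0.001], [-0.001, 0.001, -1.0]]
ft_force: [-0.2, 0.5, 6.3]
grip_width: 0.0234
```

```bash
python3 -c "
from h import *
mv([.487,-.185,.064],-7)
print(readout.get_obs()['moment'])
"
```

```text
t 2.8333 tcp [ 0.4872 -0.1839  0.0654] F [-0.17  0.52  6.3 ] w 0.0234 yaw -7.04 tilt [ 0.0014 -0.001 ]
cm [-0.11 -0.01  0.14] rot [ 0.001  0.001 -0.001]
[0.00830693 0.23660061 0.03893311]
```

>>> {"fn": "arm_command", "kwargs": {
  "rows": [
    {"translation": [0, 0, -1], "rot": [0, 0, 0], "fingers": 10},
    {"translation": [0, 0, -2.5], "rot": [0, 0, 0], "fingers": 10},
    {"translation": [0, 0, -4], "rot": [0, 0, 0], "fingers": 10},
    {"translation": [0, 0, -6], "rot": [0, 0, 0], "fingers": 10},
    {"translation": [0, 0, -8], "rot": [0, 0, 0], "fingers": 10},
    {"translation": [0, 0, -9], "rot": [0, 0, 0], "fingers": 10},
    {"translation": [0, 0, -9], "rot": [0, 0, 0], "fingers": 10},
    {"translation": [0, 0, -9], "rot": [0, 0, 0], "fingers": 10}
  ]
}}

```text
t: 3.5
ee_pos: [0.4864, -0.1836, 0.1544]
tcp_rot: [[0.123, 0.992, 0.0], [0.992, -0.123, -0.0], [-0.0, 0.0, -1.0]]
ft_force: [-0.4, 0.0, -1.6]
grip_width: 0.0238
```

```bash
python3 -c "
from h import *
mv([.5024,.119,.155],-16.5)
print(readout.get_obs()['moment'])
for n in('side',):
    im=viewer.grab_frame(n);cv2.imwrite(f'pics/{n}3.png',im)
    c=im[130:270,180:310] 
    cv2.imwrite(f'pics/{n}3z.png',cv2.resize(c,None,fx=4,fy=4,interpolation=cv2.INTER_CUBIC))
"
```

```text
t 3.5 tcp [ 0.4864 -0.1836  0.1544] F [-0.44  0.01 -1.62] w 0.0238 yaw -7.05 tilt [ 0.0004 -0.0005]
cm [30.23 -2.13 -0.08] rot [0.    0.    0.165]
[ 0.01191511  0.05187325 -0.05046637]
```

View pics/side3z.png

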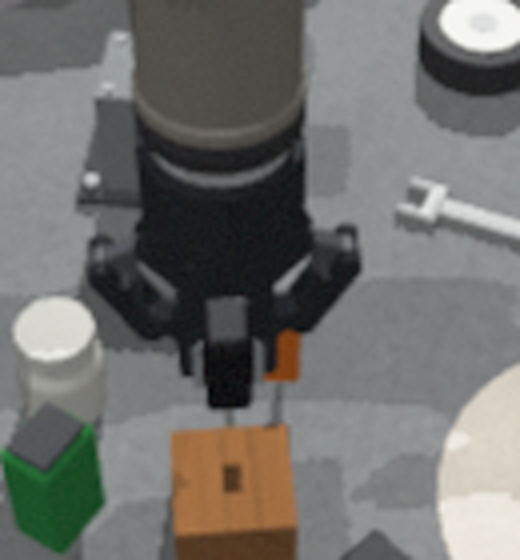

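>>> {"fn": "arm_command", "kwargs": {
  "rows": [
    {"translation": [1, 0, -1.5], "rot": [0, 0, 0.0], "fingers": 10},
    {"translation": [4, -0.3, -1.5], "rot": [0, 0, 0.03], "fingers": 10},
    {"translation": [8, -0.6, -1.5], "rot": [0, 0, 0.06], "fingers": 10},
    {"translation": [12, -0.9, -1.5], "rot": [0, 0, 0.09], "fingers": 10},
    {"translation": [16, -1.2, -1.5], "rot": [0, 0, 0.12], "fingers": 10},
    {"translation": [20, -1.5, -1.5], "rot": [0, 0, 0.15], "fingers": 10},
    {"translation": [24, -1.8, -1.5], "rot": [0, 0, 0.165], "fingers": 10},
    {"translation": [27.5, -2, -1.5], "rot": [0, 0, 0.165], "fingers": 10},
    {"translation": [30.2, -2.1, -1.5], "rot": [0, 0, 0.165], "fingers": 10},
    {"translation": [30.2, -2.1, -1.5], "rot": [0, 0, 0.165], "fingers": 10}
  ]
}}

```text
t: 4.38
ee_pos: [0.5013, 0.1266, 0.1684]
tcp_rot: [[0.274, 0.962, -0.001], [0.962, -0.274, 0.005], [0.004, -0.003, -1.0]]
ft_force: [0.1, -0.0, -0.9]
grip_width: 0.0231
```

>>> {"fn": "arm_command", "kwargs": {
  "rows": [
    {"translation": [0, 0, 0], "rot": [0, 0, 0], "fingers": 10},
    {"translation": [0, 0, 0], "rot": [0, 0, 0], "fingers": 10}
  ]
}}

```text
t: 4.55
ee_pos: [0.5018, 0.1177, 0.1679]
tcp_rot: [[0.284, 0.959, -0.003], [0.959, -0.284, -0.001], [-0.002, -0.002, -1.0]]
ft_force: [0.1, -0.1, -1.7]
grip_width: 0.0236
```

```bash
python3 -c "
from h import *
mv([.5024,.119,.155],-16.5)
print(readout.get_obs()['moment'])
for n in('side','top'):
    im=viewer.grab_frame(n);cv2.imwrite(f'pics/{n}4.png',im)
    c=im[90:190,170:290] if n=='side' else im[180:260,150:250]
    cv2.imwrite(f'pics/{n}4z.png',cv2.resize(c,None,fx=6,fy=6,interpolation=cv2.INTER_CUBIC))
s=cv2.imread('pics/side3.png')
print(s[240:260,228:250].mean(2).astype(int))
"
```

```text
t 4.55 tcp [0.5018 0.1177 0.1679] F [ 0.06 -0.1  -1.75] w 0.0236 yaw -16.51 tilt [-0.0028 -0.0013]
cm [0.14 0.02 1.29] rot [-0.002  0.002 -0.   ]
[-0.01292339  0.00482496  0.04252456]
[[113 113 114 117 115 114 112 107 110 116 115 115 116 110 105 108 112 112
  114 113 114 113]
 [114 112 113 116 114 116 110 107 109 112 115 115 118 109 102 106 111 112
  111 113 113 114]
 [112 110 112 117 115 114 109 108 109 115 114 116 115 110 104 106 111 114
  114 114 113 113]
 [114 111 114 114 115 116 114 108 109 115 115 116 113 110 104 107 111 115
  114 112 114 113]
 [115 111 112 116 117 114 115 111 108 115 112 114 113 115 107 106 111 112
  114 111 113 114]
 [112 113 112 117 115 116 117 107 102 105 103 103 111 116 110 109 110 112
  111 113 113 112]
 [115 113 113 115 114 117 114  97  77  77  78  83 102 114 110 107 108 112
  113 111 113 115]
 [115 110 113 114 116 119 115  93  58  52  57  65  97 112 109 105 108 112
  112 112 112 115]
 [115 114 111 111 116 116 118  97  61  57  56  66  93 115 111 107 108 110
  115 112 113 114]
 [115 113 110 113 116 115 117 100  58  59  57  67  94 113 109 106 108 110
  112
[... 244 characters left out ...]
7  74  92 109 111 104 105 109
  112 112 112 112]
 [116 114 111 112 115 117 115 109  97  96  99 102 105 110 111 108 107 111
  115 111 110 113]
 [114 112 110 113 116 115 118 114 108 109 113 114 112 114 113 107 103 109
  114 110 110 113]
 [112 113 111 113 113 115 115 112 109 109 112 110 110 111 110 107 103 107
  111 113 112 114]
 [115 113 114 111 116 115 116 114 109 111 114 111 114 113 112 110 103 108
  114 112 111 112]
 [115 114 112 113 114 116 117 111 107 111 112 112 113 112 112 107 105 108
  112 112 111 112]
 [115 116 113 112 113 115 117 114 110 109 112 114 112 114 111 110 103 105
  112 112 112 112]
 [117 113 112 112 116 115 114 114 108 108 113 113 111 113 113 108 104 106
  109 114 114 113]]
```

View pics/side4z.png

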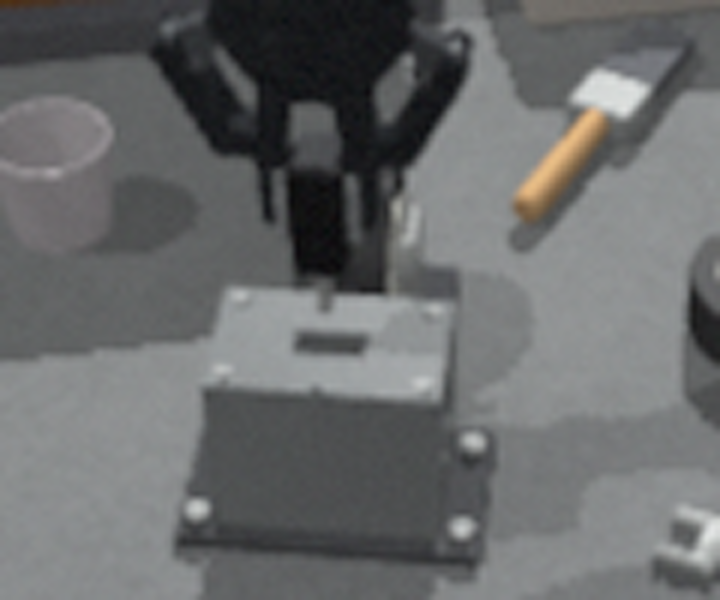

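View pics/top4z.png

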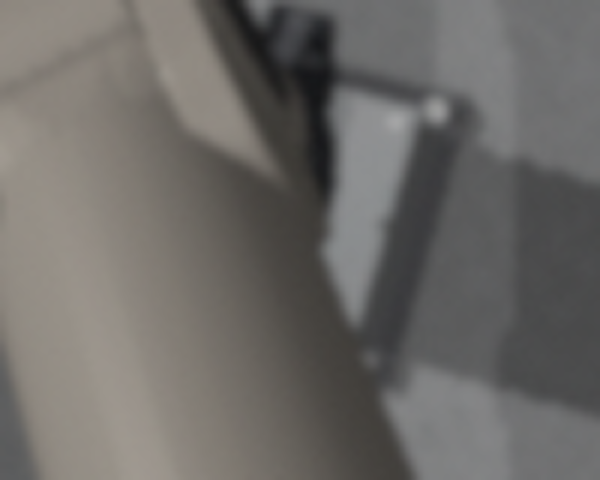

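```bash
python3 -c "
from h import *
print('hole',plane('side',237.7,249.1,.05))
o=readout.get_obs();R=np.array(o['tcp_rot']);p=o['ee_pos']-[0,0,.0434]
print(p)
for sy in(-1,1):
  for sx in(-1,1): q=p+R[:,0]*.006*sx+R[:,1]*.0025*sy;print(sx,sy,np.round(proj('side',q),2))
s=cv2.imread('pics/side4.png')
print(s[134:146,216:232].mean(2).astype(int))
print('slot',end=' ');rect('side',s,(214,141,20,10),g(0,115),.1)
"
```

```text
hole [ 0.4865663  -0.18460152  0.05      ]
[0.50228894 0.11681134 0.1249267 ]
-1 -1 [223.   141.62]
1 -1 [223.64 138.77]
-1 1 [224.82 141.75]
1 1 [225.44 138.9 ]
[[ 97  97  80  41  16  15  17  11  15  18  11  29  42  46  47  49]
 [ 98  97  86  51  30  38  36  32  23  23  23  34  40  44  47  46]
 [ 98  98  88  64  54  63  69  73  69  55  37  38  42  43  46  43]
 [ 98  97  87  65  63  67  84  93  87  70  38  42  44  42  40  43]
 [141 141 133 116 117 121 118 101  88  78  61  62  60  56  39  41]
 [160 160 159 156 153 156 146 114  97 116 137 136 138 136 134 138]
 [160 162 161 162 164 163 150 118 102 130 162 162 165 164 168 167]
 [160 161 160 162 159 161 149 117 105 139 162 162 164 164 165 166]
 [161 159 160 163 162 161 158 148 144 156 164 162 164 163 165 164]
 [157 157 159 163 163 160 161 162 159 162 163 164 164 163 166 164]
 [157 158 155 150 148 148 150 155 156 157 157 159 163 162 164 166]
 [156 157 148 122 106 105 109 115 119 118 120 122 128 129 129 142]]
slot side 0.1 [502.8 118. ] [14.7 34.3] 75.5
```

```bash
cat >> h.py <<'E'
S=np.array([.5023,.118,.1]);A=Rt(-16.5)
def st():
    o=readout.get_obs();R=np.array(o['tcp_rot']);tip=o['ee_pos']+R@[0,0,.0434]
    a=A.T@(tip-S)*1000;F=A.T@o['ft_force']
    print('t %.2f'%o['t'],'tip adj x %.1f y %.1f z %.1f mm'%(a[1],a[0],-a[2]),'F adj x %.2f y %.2f up %.2f'%(F[1],F[0],-F[2]),'mom',o['moment'].round(2),'w %.4f'%o['grip_width'],'yaw %.2f'%np.degrees(np.arctan2(R[1,1],R[0,1])),'tilt',R[:2,2].round(4),'ee',o['ee_pos'].round(4))
E
python3 -c "
from h import *
st()"
```

```text
t 4.65 tip adj x 0.3 y -1.2 z 24.9 mm F adj x -0.59 y -0.39 up -1.30 mom [-0.03 -0.03 -0.01] w 0.0233 yaw -16.64 tilt [-0.0018 -0.0012] ee [0.5023 0.1168 0.1683]
```

>>> {"fn": "arm_command", "kwargs": {
  "rows": [
    {"translation": [0.1, -0.6, 0.5], "rot": [0, 0, 0], "fingers": 10},
    {"translation": [0.1, -1.2, 1.0], "rot": [0, 0, 0], "fingers": 10},
    {"translation": [0.1, -1.2, 1.6], "rot": [0, 0, 0], "fingers": 10},
    {"translation": [0.1, -1.2, 2.1], "rot": [0, 0, 0], "fingers": 10},
    {"translation": [0.1, -1.2, 2.1], "rot": [0, 0, 0], "fingers": 10},
    {"translation": [0.1, -1.2, 2.1], "rot": [0, 0, 0], "fingers": 10},
    {"translation": [0.1, -1.2, 2.1], "rot": [0, 0, 0], "fingers": 10}
  ]
}}

```text
t: 5.23
ee_pos: [0.4918, 0.123, 0.1483]
tcp_rot: [[0.284, 0.959, 0.0], [0.959, -0.284, 0.0], [0.0, 0.0, -1.0]]
ft_force: [0.4, -0.6, -0.7]
grip_width: 0.0237
```

```bash
python3 -c "
from h import *
st()
im=viewer.grab_frame('side');cv2.imwrite('pics/side5.png',im)
cv2.imwrite('pics/side5z.png',cv2.resize(im[110:170,190:270],None,fx=9,fy=9,interpolation=cv2.INTER_CUBIC))
st()"
```

```text
t 5.23 tip adj x -11.5 y 1.8 z 4.9 mm F adj x 0.54 y -0.47 up -0.73 mom [0.04 0.01 0.03] w 0.0237 yaw -16.51 tilt [0.0003 0.    ] ee [0.4918 0.123  0.1483]
t 5.28 tip adj x -11.4 y 2.0 z 5.1 mm F adj x -0.33 y 0.03 up -1.59 mom [-0.02  0.    0.01] w 0.0234 yaw -16.51 tilt [0.0006 0.0001] ee [0.4919 0.1231 0.1485]
```

View pics/side5z.png

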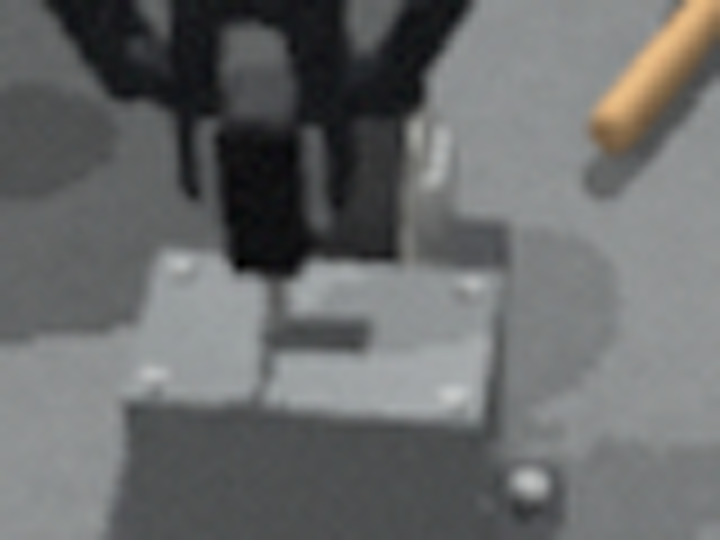

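>>> {"fn": "arm_command", "kwargs": {
  "rows": [
    {"translation": [-0.15, 0, 0], "rot": [0, 0, 0], "fingers": 10},
    {"translation": [-0.15, 0, 0], "rot": [0, 0, 0], "fingers": 10},
    {"translation": [-0.15, 0, 0], "rot": [0, 0, 0], "fingers": 10},
    {"translation": [-0.15, 0, 0], "rot": [0, 0, 0], "fingers": 10}
  ]
}}

```text
t: 5.62
ee_pos: [0.4912, 0.1216, 0.1484]
tcp_rot: [[0.284, 0.959, 0.0], [0.959, -0.284, -0.0], [0.0, 0.0, -1.0]]
ft_force: [0.7, -0.6, -1.0]
grip_width: 0.0234
```

```bash
python3 -c "
from h import *
st();viewer.grab_frame('side');st()"
```

```text
t 5.62 tip adj x -11.7 y 0.3 z 5.0 mm F adj x 0.79 y -0.38 up -0.99 mom [-0.   -0.01 -0.  ] w 0.0234 yaw -16.51 tilt [ 0.0003 -0.0001] ee [0.4912 0.1216 0.1484]
t 5.67 tip adj x -11.7 y 0.3 z 5.0 mm F adj x -0.94 y 0.55 up -2.01 mom [-0.02 -0.08 -0.  ] w 0.0239 yaw -16.50 tilt [ 0.0003 -0.0001] ee [0.4912 0.1216 0.1484]
```

>>> {"fn": "arm_command", "kwargs": {
  "rows": [
    {"translation": [-0.03, 0, 0.15], "rot": [0, 0, 0], "fingers": 10},
    {"translation": [-0.03, 0, 0.3], "rot": [0, 0, 0], "fingers": 10},
    {"translation": [-0.03, 0, 0.45], "rot": [0, 0, 0], "fingers": 10},
    {"translation": [-0.03, 0, 0.6], "rot": [0, 0, 0], "fingers": 10},
    {"translation": [-0.03, 0, 0.7], "rot": [0, 0, 0], "fingers": 10},
    {"translation": [-0.03, 0, 0.7], "rot": [0, 0, 0], "fingers": 10}
  ]
}}

```text
t: 6.17
ee_pos: [0.4908, 0.1214, 0.141]
tcp_rot: [[0.284, 0.959, -0.0], [0.959, -0.284, 0.0], [-0.0, -0.0, -1.0]]
ft_force: [0.2, -0.2, -1.4]
grip_width: 0.0234
```

```bash
python3 -c "
from h import *
st()"
```

```text
t 6.17 tip adj x -12.0 y 0.0 z -2.4 mm F adj x 0.26 y -0.17 up -1.36 mom [-0.05 -0.    0.01] w 0.0234 yaw -16.49 tilt [-0.0004  0.    ] ee [0.4908 0.1214 0.141 ]
```

>>> {"fn": "arm_command", "kwargs": {
  "rows": [
    {"translation": [0, 0, 0.2], "rot": [0, 0, 0], "fingers": 10},
    {"translation": [0, 0, 0.4], "rot": [0, 0, 0], "fingers": 10},
    {"translation": [0, 0, 0.6], "rot": [0, 0, 0], "fingers": 10},
    {"translation": [0, 0, 0.8], "rot": [0, 0, 0], "fingers": 10},
    {"translation": [0, 0, 0.9], "rot": [0, 0, 0], "fingers": 10},
    {"translation": [0, 0, 0.95], "rot": [0, 0, 0], "fingers": 10},
    {"translation": [0, 0, 1.0], "rot": [0, 0, 0], "fingers": 10}
  ]
}}

```text
t: 6.75
ee_pos: [0.491, 0.1213, 0.1312]
tcp_rot: [[0.284, 0.959, -0.0], [0.959, -0.284, -0.0], [-0.0, -0.0, -1.0]]
ft_force: [-0.6, 0.1, -1.5]
grip_width: 0.0231
```

```bash
python3 -c "
from h import *
st()"
```

```text
t 6.75 tip adj x -11.8 y -0.0 z -12.2 mm F adj x -0.56 y -0.07 up -1.52 mom [ 0.02 -0.    0.03] w 0.0231 yaw -16.50 tilt [-0.     -0.0001] ee [0.491  0.1213 0.1312]
```

>>> {"fn": "arm_command", "kwargs": {
  "rows": [
    {"translation": [0, 0, 0.1], "rot": [0, 0, 0], "fingers": 10},
    {"translation": [0, 0, 0.2], "rot": [0, 0, 0], "fingers": 10},
    {"translation": [0, 0, 0.3], "rot": [0, 0, 0], "fingers": 10},
    {"translation": [0, 0, 0.3], "rot": [0, 0, 0], "fingers": 10}
  ]
}}

```text
t: 7.08
ee_pos: [0.4911, 0.1214, 0.1286]
tcp_rot: [[0.284, 0.959, 0.0], [0.959, -0.284, -0.0], [-0.0, 0.0, -1.0]]
ft_force: [-1.1, 0.9, 0.8]
grip_width: 0.0232
```

```bash
python3 -c "
from h import *
st()"
```

```text
t 7.08 tip adj x -11.6 y 0.1 z -14.8 mm F adj x -1.35 y 0.55 up 0.85 mom [ 0.04  0.16 -0.02] w 0.0232 yaw -16.50 tilt [ 0.0003 -0.0002] ee [0.4911 0.1214 0.1286]
```

>>> {"fn": "arm_command", "kwargs": {
  "rows": [
    {"translation": [0, 0, 0.05], "rot": [0, 0, 0], "fingers": 10},
    {"translation": [0, 0, 0.1], "rot": [0, 0, 0], "fingers": 10},
    {"translation": [0, 0, 0.1], "rot": [0, 0, 0], "fingers": 10}
  ]
}}

```text
t: 7.33
ee_pos: [0.4911, 0.1215, 0.1282]
tcp_rot: [[0.284, 0.959, 0.0], [0.959, -0.284, -0.0], [-0.0, 0.0, -1.0]]
ft_force: [-2.9, -0.3, 7.7]
grip_width: 0.0237
```

```bash
python3 -c "
from h import *
st()"
```

```text
t 7.33 tip adj x -11.7 y 0.1 z -15.2 mm F adj x -2.72 y -1.11 up 7.68 mom [-0.12  0.66  0.06] w 0.0237 yaw -16.50 tilt [ 0.0003 -0.0005] ee [0.4911 0.1215 0.1282]
```

>>> {"fn": "arm_command", "kwargs": {
  "rows": [
    {"translation": [0, 0, -0.25], "rot": [0, 0, 0], "fingers": 10},
    {"translation": [0, 0, -0.5], "rot": [0, 0, 0], "fingers": 10},
    {"translation": [0, 0.4, -0.5], "rot": [0, 0, 0], "fingers": 10},
    {"translation": [0, 0.85, -0.5], "rot": [0, 0, 0], "fingers": 10},
    {"translation": [0, 0.85, -0.35], "rot": [0, 0, 0], "fingers": 10},
    {"translation": [0, 0.85, -0.25], "rot": [0, 0, 0], "fingers": 10},
    {"translation": [0, 0.85, -0.15], "rot": [0, 0, 0], "fingers": 10},
    {"translation": [0, 0.85, -0.1], "rot": [0, 0, 0], "fingers": 10},
    {"translation": [0, 0.85, -0.1], "rot": [0, 0, 0], "fingers": 10}
  ]
}}

```text
t: 8.08
ee_pos: [0.4989, 0.1191, 0.128]
tcp_rot: [[0.284, 0.959, -0.0], [0.959, -0.284, -0.0], [-0.0, -0.0, -1.0]]
ft_force: [1.1, 1.4, -2.5]
grip_width: 0.0235
```

```bash
python3 -c "
from h import *
st()"
```

```text
t 8.08 tip adj x -3.6 y 0.0 z -15.4 mm F adj x 0.65 y 1.64 up -2.53 mom [ 0.14 -0.05  0.01] w 0.0235 yaw -16.48 tilt [-0.0003 -0.    ] ee [0.4989 0.1191 0.128 ]
```

Free at −15.4; go deeper to about −21.

>>> {"fn": "arm_command", "kwargs": {
  "rows": [
    {"translation": [0, 0.05, 0.1], "rot": [0, 0, 0], "fingers": 10},
    {"translation": [0, 0.05, 0.2], "rot": [0, 0, 0], "fingers": 10},
    {"translation": [0, 0.05, 0.3], "rot": [0, 0, 0], "fingers": 10},
    {"translation": [0, 0.05, 0.4], "rot": [0, 0, 0], "fingers": 10},
    {"translation": [0, 0.05, 0.5], "rot": [0, 0, 0], "fingers": 10},
    {"translation": [0, 0.05, 0.57], "rot": [0, 0, 0], "fingers": 10},
    {"translation": [0, 0.05, 0.57], "rot": [0, 0, 0], "fingers": 10}
  ]
}}

```text
t: 8.67
ee_pos: [0.4996, 0.1189, 0.1224]
tcp_rot: [[0.284, 0.959, -0.0], [0.959, -0.284, 0.0], [0.0, -0.0, -1.0]]
ft_force: [-0.2, 1.1, -0.7]
grip_width: 0.0231
```

```bash
python3 -c "
from h import *
st()"
```

```text
t 8.67 tip adj x -2.9 y 0.0 z -21.0 mm F adj x -0.53 y 0.98 up -0.68 mom [ 0.24 -0.12  0.01] w 0.0231 yaw -16.49 tilt [-0.  0.] ee [0.4996 0.1189 0.1224]
```

>>> {"fn": "arm_command", "kwargs": {
  "rows": [
    {"translation": [0, 0.15, 0], "rot": [0, 0, 0], "fingers": 10},
    {"translation": [0, 0.3, 0], "rot": [0, 0, 0], "fingers": 10},
    {"translation": [0, 0.45, 0], "rot": [0, 0, 0], "fingers": 10},
    {"translation": [0, 0.6, 0], "rot": [0, 0, 0], "fingers": 10},
    {"translation": [0, 0.75, 0], "rot": [0, 0, 0], "fingers": 10},
    {"translation": [0, 0.9, 0], "rot": [0, 0, 0], "fingers": 10},
    {"translation": [0, 0.9, 0], "rot": [0, 0, 0], "fingers": 10}
  ]
}}

```text
t: 9.25
ee_pos: [0.5078, 0.1165, 0.1221]
tcp_rot: [[0.284, 0.959, -0.001], [0.959, -0.284, 0.0], [-0.0, -0.001, -1.0]]
ft_force: [-4.4, 2.9, -1.7]
grip_width: 0.0236
```

```bash
python3 -c "
from h import *
st()"
```

```text
t 9.25 tip adj x 5.6 y 0.1 z -21.3 mm F adj x -4.99 y 1.50 up -1.68 mom [ 0.68  0.81 -0.01] w 0.0236 yaw -16.49 tilt [-0.0013  0.0002] ee [0.5078 0.1165 0.1221]
```

>>> {"fn": "arm_command", "kwargs": {
  "rows": [
    {"translation": [0, 0.0, 0], "rot": [0, 0, 0], "fingers": 10},
    {"translation": [0, 0.0, 0], "rot": [0, 0, 0], "fingers": 10}
  ]
}}

```text
t: 9.42
ee_pos: [0.5081, 0.1163, 0.1224]
tcp_rot: [[0.284, 0.959, -0.0], [0.959, -0.284, 0.0], [-0.0, -0.0, -1.0]]
ft_force: [-3.2, 2.8, -2.4]
grip_width: 0.0232
```

```bash
python3 -c "
from h import *
st()
im=viewer.grab_frame('side');cv2.imwrite('pics/side6.png',im)
cv2.imwrite('pics/side6z.png',cv2.resize(im[100:180,180:270],None,fx=8,fy=7,interpolation=cv2.INTER_CUBIC))
st()"
```

```text
t 9.42 tip adj x 6.0 y 0.0 z -21.0 mm F adj x -3.81 y 1.77 up -2.38 mom [ 0.74  0.8  -0.04] w 0.0232 yaw -16.50 tilt [-0.0003  0.0001] ee [0.5081 0.1163 0.1224]
t 9.47 tip adj x 6.1 y 0.1 z -21.0 mm F adj x -2.62 y 1.07 up -2.85 mom [0.73 0.75 0.02] w 0.0234 yaw -16.49 tilt [-0.0001  0.0001] ee [0.5082 0.1163 0.1224]
```

View pics/side6z.png

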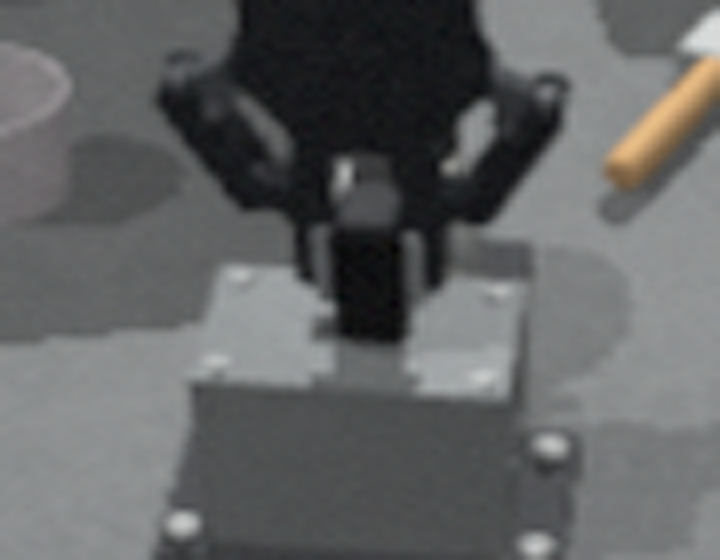

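>>> {"fn": "arm_command", "kwargs": {
  "rows": [
    {"translation": [0.07, 0.0, 0], "rot": [0, 0, 0], "fingers": 10},
    {"translation": [0.07, 0.15, 0], "rot": [0, 0, 0], "fingers": 10},
    {"translation": [0.07, 0.3, 0], "rot": [0, 0, 0], "fingers": 10},
    {"translation": [0.07, 0.45, 0], "rot": [0, 0, 0], "fingers": 10},
    {"translation": [0.07, 0.6, 0], "rot": [0, 0, 0], "fingers": 10},
    {"translation": [0.07, 0.6, 0], "rot": [0, 0, 0], "fingers": 10},
    {"translation": [0.07, 0.6, 0], "rot": [0, 0, 0], "fingers": 10}
  ]
}}

```text
t: 10.05
ee_pos: [0.5151, 0.1146, 0.1228]
tcp_rot: [[0.284, 0.959, 0.001], [0.959, -0.284, -0.001], [-0.0, 0.002, -1.0]]
ft_force: [-1.5, -0.1, -1.7]
grip_width: 0.0234
```

```bash
python3 -c "
from h import *
st()"
```

```text
t 10.05 tip adj x 13.3 y 0.3 z -20.6 mm F adj x -1.36 y -0.53 up -1.72 mom [-0.02  0.4  -0.01] w 0.0234 yaw -16.53 tilt [ 0.0015 -0.0006] ee [0.5151 0.1146 0.1228]
```

>>> {"fn": "arm_command", "kwargs": {
  "rows": [
    {"translation": [0.03, -0.1, 0], "rot": [0, 0, 0], "fingers": 10},
    {"translation": [0.03, -0.1, -0.4], "rot": [0, 0, 0], "fingers": 10},
    {"translation": [0.03, -0.1, -0.8], "rot": [0, 0, 0], "fingers": 10},
    {"translation": [0.03, -0.1, -1.2], "rot": [0, 0, 0], "fingers": 10},
    {"translation": [0.03, -0.6, -1.2], "rot": [0, 0, 0], "fingers": 10},
    {"translation": [0.03, -1.1, -1.2], "rot": [0, 0, 0], "fingers": 10},
    {"translation": [0.03, -1.6, -1.2], "rot": [0, 0, 0], "fingers": 10},
    {"translation": [0.03, -2.0, -1.2], "rot": [0, 0, 0], "fingers": 10},
    {"translation": [0.03, -2.0, -1.2], "rot": [0, 0, 0], "fingers": 10}
  ]
}}

```text
t: 10.8
ee_pos: [0.4937, 0.1215, 0.1344]
tcp_rot: [[0.283, 0.959, -0.001], [0.959, -0.283, -0.001], [-0.001, -0.001, -1.0]]
ft_force: [0.5, -0.1, -1.6]
grip_width: 0.0234
```

```bash
python3 -c "
from h import *
st()"
```

```text
t 10.80 tip adj x -9.3 y 0.9 z -9.0 mm F adj x 0.54 y 0.04 up -1.59 mom [ 0.01 -0.03 -0.02] w 0.0234 yaw -16.42 tilt [-0.001  -0.0006] ee [0.4937 0.1215 0.1344]
```

>>> {"fn": "arm_command", "kwargs": {
  "rows": [
    {"translation": [0, 0, 0], "rot": [0, 0, 0], "fingers": 10},
    {"translation": [0, 0, 0.15], "rot": [0, 0, 0], "fingers": 10},
    {"translation": [0, 0, 0.3], "rot": [0, 0, 0], "fingers": 10},
    {"translation": [0, 0, 0.4], "rot": [0, 0, 0], "fingers": 10},
    {"translation": [0, 0, 0.5], "rot": [0, 0, 0], "fingers": 10},
    {"translation": [0, 0, 0.6], "rot": [0, 0, 0], "fingers": 10},
    {"translation": [0, 0, 0.65], "rot": [0, 0, 0], "fingers": 10}
  ]
}}

```text
t: 11.38
ee_pos: [0.4951, 0.1211, 0.1278]
tcp_rot: [[0.284, 0.959, -0.0], [0.959, -0.284, -0.0], [-0.0, -0.0, -1.0]]
ft_force: [0.7, -0.1, -1.7]
grip_width: 0.0231
```

```bash
python3 -c "
from h import *
st()"
```

```text
t 11.38 tip adj x -7.8 y 0.9 z -15.6 mm F adj x 0.66 y 0.07 up -1.69 mom [-0.    0.02  0.  ] w 0.0231 yaw -16.50 tilt [-0.0002 -0.0001] ee [0.4951 0.1211 0.1278]
```

Free past tooth height; go to −21.

>>> {"fn": "arm_command", "kwargs": {
  "rows": [
    {"translation": [0, 0, 0.1], "rot": [0, 0, 0], "fingers": 10},
    {"translation": [0, 0, 0.2], "rot": [0, 0, 0], "fingers": 10},
    {"translation": [0, 0, 0.3], "rot": [0, 0, 0], "fingers": 10},
    {"translation": [0, 0, 0.4], "rot": [0, 0, 0], "fingers": 10},
    {"translation": [0, 0, 0.5], "rot": [0, 0, 0], "fingers": 10},
    {"translation": [0, 0, 0.55], "rot": [0, 0, 0], "fingers": 10},
    {"translation": [0, 0, 0.55], "rot": [0, 0, 0], "fingers": 10}
  ]
}}

```text
t: 11.97
ee_pos: [0.495, 0.1211, 0.1224]
tcp_rot: [[0.284, 0.959, -0.0], [0.959, -0.284, -0.0], [-0.0, -0.0, -1.0]]
ft_force: [-0.4, -0.4, -2.1]
grip_width: 0.0235
```

```bash
python3 -c "
from h import *
st()"
```

```text
t 11.97 tip adj x -7.9 y 0.9 z -21.0 mm F adj x -0.30 y -0.53 up -2.14 mom [ 0.03 -0.04  0.02] w 0.0235 yaw -16.50 tilt [-0.0003 -0.0002] ee [0.495  0.1211 0.1224]
```

>>> {"fn": "arm_command", "kwargs": {
  "rows": [
    {"translation": [0, 0.15, 0], "rot": [0, 0, 0], "fingers": 10},
    {"translation": [0, 0.3, 0], "rot": [0, 0, 0], "fingers": 10},
    {"translation": [0, 0.45, 0], "rot": [0, 0, 0], "fingers": 10},
    {"translation": [0, 0.6, 0], "rot": [0, 0, 0], "fingers": 10},
    {"translation": [0, 0.75, 0], "rot": [0, 0, 0], "fingers": 10},
    {"translation": [0, 0.9, 0], "rot": [0, 0, 0], "fingers": 10},
    {"translation": [0, 0.9, 0], "rot": [0, 0, 0], "fingers": 10},
    {"translation": [0, 0.9, 0], "rot": [0, 0, 0], "fingers": 10}
  ]
}}

```text
t: 12.63
ee_pos: [0.5035, 0.1187, 0.1224]
tcp_rot: [[0.284, 0.959, -0.001], [0.959, -0.284, 0.0], [-0.0, -0.001, -1.0]]
ft_force: [-1.8, 1.4, -0.7]
grip_width: 0.0235
```

```bash
python3 -c "
from h import *
st()"
```

```text
t 12.63 tip adj x 0.9 y 1.0 z -21.0 mm F adj x -2.13 y 0.82 up -0.73 mom [ 0.34  0.61 -0.04] w 0.0235 yaw -16.49 tilt [-0.0005  0.    ] ee [0.5035 0.1187 0.1224]
```

Add to h.py:
```python
_s=st
def st():
    _s();M=readout.get_obs()['moment'];L=.27
    F=A.T@np.array([-M[1]/L,M[0]/L,0]);print('from moment: Fx %.2f Fy %.2f'%(F[1],F[0]))
```

```text
(no output)
```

>>> {"fn": "arm_command", "kwargs": {
  "rows": [
    {"translation": [0, 0.08, 0], "rot": [0, 0, 0], "fingers": 10},
    {"translation": [0, 0.16, 0], "rot": [0, 0, 0], "fingers": 10},
    {"translation": [0, 0.24, 0], "rot": [0, 0, 0], "fingers": 10},
    {"translation": [0, 0.32, 0], "rot": [0, 0, 0], "fingers": 10},
    {"translation": [0, 0.4, 0], "rot": [0, 0, 0], "fingers": 10},
    {"translation": [0, 0.4, 0], "rot": [0, 0, 0], "fingers": 10}
  ]
}}

```text
t: 13.13
ee_pos: [0.5077, 0.1172, 0.1225]
tcp_rot: [[0.284, 0.959, 0.0], [0.959, -0.284, -0.0], [-0.0, 0.0, -1.0]]
ft_force: [-2.0, 0.5, -1.7]
grip_width: 0.0229
```

```bash
python3 -c "
from h import *
st()"
```

```text
t 13.13 tip adj x 5.4 y 0.8 z -20.9 mm F adj x -2.05 y -0.10 up -1.67 mom [0.18 0.77 0.03] w 0.0229 yaw -16.51 tilt [ 0.     -0.0004] ee [0.5077 0.1172 0.1225]
from moment: Fx -2.93 Fy -0.17
```

>>> {"fn": "arm_command", "kwargs": {
  "rows": [
    {"translation": [0, 0.08, 0], "rot": [0, 0, 0], "fingers": 10},
    {"translation": [0, 0.16, 0], "rot": [0, 0, 0], "fingers": 10},
    {"translation": [0, 0.24, 0], "rot": [0, 0, 0], "fingers": 10},
    {"translation": [0, 0.32, 0], "rot": [0, 0, 0], "fingers": 10},
    {"translation": [0, 0.4, 0], "rot": [0, 0, 0], "fingers": 10},
    {"translation": [0, 0.4, 0], "rot": [0, 0, 0], "fingers": 10}
  ]
}}

```text
t: 13.63
ee_pos: [0.5118, 0.1162, 0.1227]
tcp_rot: [[0.284, 0.959, 0.001], [0.959, -0.284, -0.0], [0.0, 0.001, -1.0]]
ft_force: [-2.6, -0.2, -1.3]
grip_width: 0.0233
```

```bash
python3 -c "
from h import *
st()"
```

```text
t 13.63 tip adj x 9.7 y 1.0 z -20.7 mm F adj x -2.46 y -0.91 up -1.34 mom [0.13 0.67 0.02] w 0.0233 yaw -16.51 tilt [ 0.0007 -0.0001] ee [0.5118 0.1162 0.1227]
from moment: Fx -2.52 Fy -0.26
```

>>> {"fn": "arm_command", "kwargs": {
  "rows": [
    {"translation": [0, 0.08, 0], "rot": [0, 0, 0], "fingers": 10},
    {"translation": [0, 0.16, 0], "rot": [0, 0, 0], "fingers": 10},
    {"translation": [0, 0.24, 0], "rot": [0, 0, 0], "fingers": 10},
    {"translation": [0, 0.3, 0], "rot": [0, 0, 0], "fingers": 10},
    {"translation": [0, 0.3, 0], "rot": [0, 0, 0], "fingers": 10}
  ]
}}

```text
t: 14.05
ee_pos: [0.5147, 0.1155, 0.1227]
tcp_rot: [[0.284, 0.959, 0.001], [0.959, -0.284, 0.0], [0.0, 0.001, -1.0]]
ft_force: [-3.0, 1.2, -0.8]
grip_width: 0.0233
```

```bash
python3 -c "
from h import *
st()"
```

```text
t 14.05 tip adj x 12.6 y 1.1 z -20.7 mm F adj x -3.22 y 0.33 up -0.83 mom [ 0.17  0.55 -0.03] w 0.0233 yaw -16.50 tilt [0.0006 0.    ] ee [0.5147 0.1155 0.1227]
from moment: Fx -2.12 Fy 0.03
```

>>> {"fn": "arm_command", "kwargs": {
  "rows": [
    {"translation": [0, -0.1, 0], "rot": [0, 0, 0], "fingers": 10},
    {"translation": [0, -0.1, -0.4], "rot": [0, 0, 0], "fingers": 10},
    {"translation": [0, -0.1, -0.8], "rot": [0, 0, 0], "fingers": 10},
    {"translation": [0, -0.1, -1.2], "rot": [0, 0, 0], "fingers": 10},
    {"translation": [0, -0.6, -1.2], "rot": [0, 0, 0], "fingers": 10},
    {"translation": [0, -1.1, -1.2], "rot": [0, 0, 0], "fingers": 10},
    {"translation": [0, -1.6, -1.2], "rot": [0, 0, 0], "fingers": 10},
    {"translation": [0, -2.0, -1.2], "rot": [0, 0, 0], "fingers": 10},
    {"translation": [0, -2.0, -1.2], "rot": [0, 0, 0], "fingers": 10},
    {"translation": [0, -2.0, -1.2], "rot": [0, 0, 0], "fingers": 10}
  ]
}}

```text
t: 14.88
ee_pos: [0.4948, 0.1212, 0.1345]
tcp_rot: [[0.283, 0.959, 0.0], [0.959, -0.283, -0.0], [-0.0, 0.0, -1.0]]
ft_force: [-0.1, -0.8, -1.2]
grip_width: 0.0234
```

>>> {"fn": "arm_command", "kwargs": {
  "rows": [
    {"translation": [0, 0, 0.15], "rot": [0, 0, 0], "fingers": 10},
    {"translation": [0, 0, 0.3], "rot": [0, 0, 0], "fingers": 10},
    {"translation": [0, 0, 0.4], "rot": [0, 0, 0], "fingers": 10},
    {"translation": [0, 0, 0.5], "rot": [0, 0, 0], "fingers": 10},
    {"translation": [0, 0, 0.6], "rot": [0, 0, 0], "fingers": 10},
    {"translation": [0, 0, 0.65], "rot": [0, 0, 0], "fingers": 10}
  ]
}}

```text
t: 15.38
ee_pos: [0.4951, 0.1211, 0.1278]
tcp_rot: [[0.284, 0.959, -0.0], [0.959, -0.284, -0.0], [-0.0, -0.0, -1.0]]
ft_force: [-0.2, -0.7, -1.7]
grip_width: 0.0234
```

```bash
python3 -c "
from h import *
st()"
```

```text
t 15.38 tip adj x -7.8 y 0.9 z -15.6 mm F adj x 0.00 y -0.78 up -1.74 mom [0.   0.03 0.03] w 0.0234 yaw -16.50 tilt [-0.0003 -0.0001] ee [0.4951 0.1211 0.1278]
from moment: Fx -0.10 Fy -0.02
```

>>> {"fn": "arm_command", "kwargs": {
  "rows": [
    {"translation": [0, 0, 0.1], "rot": [0, 0, 0], "fingers": 10},
    {"translation": [0, 0, 0.2], "rot": [0, 0, 0], "fingers": 10},
    {"translation": [0, 0, 0.3], "rot": [0, 0, 0], "fingers": 10},
    {"translation": [0, 0, 0.4], "rot": [0, 0, 0], "fingers": 10},
    {"translation": [0, 0, 0.5], "rot": [0, 0, 0], "fingers": 10},
    {"translation": [0, 0, 0.55], "rot": [0, 0, 0], "fingers": 10},
    {"translation": [0, 0.2, 0.55], "rot": [0, 0, 0], "fingers": 10},
    {"translation": [0, 0.3, 0.55], "rot": [0, 0, 0], "fingers": 10},
    {"translation": [0, 0.4, 0.55], "rot": [0, 0, 0], "fingers": 10},
    {"translation": [0, 0.5, 0.55], "rot": [0, 0, 0], "fingers": 10}
  ]
}}

```text
t: 16.22
ee_pos: [0.4991, 0.12, 0.1225]
tcp_rot: [[0.284, 0.959, -0.002], [0.959, -0.284, 0.0], [-0.001, -0.002, -1.0]]
ft_force: [-3.1, 1.5, 0.4]
grip_width: 0.0235
```

```bash
python3 -c "
from h import *
st()"
```

```text
t 16.22 tip adj x -3.7 y 1.0 z -20.9 mm F adj x -3.39 y 0.59 up 0.38 mom [ 0.24  0.75 -0.03] w 0.0235 yaw -16.51 tilt [-0.002   0.0001] ee [0.4991 0.12   0.1225]
from moment: Fx -2.93 Fy 0.07
```

>>> {"fn": "arm_command", "kwargs": {
  "rows": [
    {"translation": [0, 0.08, 0], "rot": [0, 0, 0], "fingers": 10},
    {"translation": [0, 0.16, 0], "rot": [0, 0, 0], "fingers": 10},
    {"translation": [0, 0.24, 0], "rot": [0, 0, 0], "fingers": 10},
    {"translation": [0, 0.3, 0], "rot": [0, 0, 0], "fingers": 10},
    {"translation": [0, 0.3, 0], "rot": [0, 0, 0], "fingers": 10}
  ]
}}

```text
t: 16.63
ee_pos: [0.5027, 0.119, 0.1224]
tcp_rot: [[0.284, 0.959, -0.0], [0.959, -0.284, 0.0], [-0.0, -0.0, -1.0]]
ft_force: [-2.7, 1.4, 0.2]
grip_width: 0.0233
```

```bash
python3 -c "
from h import *
st()"
```

```text
t 16.63 tip adj x 0.1 y 1.0 z -21.0 mm F adj x -3.05 y 0.61 up 0.24 mom [0.25 0.62 0.01] w 0.0233 yaw -16.50 tilt [-0.0003  0.    ] ee [0.5027 0.119  0.1224]
from moment: Fx -2.47 Fy 0.22
```

>>> {"fn": "arm_command", "kwargs": {
  "rows": [
    {"translation": [0, 0.08, 0], "rot": [0, 0, 0], "fingers": 10},
    {"translation": [0, 0.16, 0], "rot": [0, 0, 0], "fingers": 10},
    {"translation": [0, 0.24, 0], "rot": [0, 0, 0], "fingers": 10},
    {"translation": [0, 0.3, 0], "rot": [0, 0, 0], "fingers": 10},
    {"translation": [0, 0.3, 0], "rot": [0, 0, 0], "fingers": 10}
  ]
}}

```text
t: 17.05
ee_pos: [0.5056, 0.1179, 0.1223]
tcp_rot: [[0.284, 0.959, -0.0], [0.959, -0.284, -0.0], [-0.0, -0.0, -1.0]]
ft_force: [-2.4, 0.9, -2.1]
grip_width: 0.0235
```

```bash
python3 -c "
from h import *
st()"
```

```text
t 17.05 tip adj x 3.1 y 0.8 z -21.1 mm F adj x -2.58 y 0.14 up -2.08 mom [0.29 0.66 0.01] w 0.0235 yaw -16.50 tilt [-0.0004 -0.0002] ee [0.5056 0.1179 0.1223]
from moment: Fx -2.66 Fy 0.35
```

>>> {"fn": "arm_command", "kwargs": {
  "rows": [
    {"translation": [0, 0.08, 0], "rot": [0, 0, 0], "fingers": 10},
    {"translation": [0, 0.16, 0], "rot": [0, 0, 0], "fingers": 10},
    {"translation": [0, 0.24, 0], "rot": [0, 0, 0], "fingers": 10},
    {"translation": [0, 0.3, 0], "rot": [0, 0, 0], "fingers": 10},
    {"translation": [0, 0.3, 0], "rot": [0, 0, 0], "fingers": 10}
  ]
}}

```text
t: 17.47
ee_pos: [0.5074, 0.1174, 0.1221]
tcp_rot: [[0.284, 0.959, -0.003], [0.959, -0.284, -0.0], [-0.001, -0.002, -1.0]]
ft_force: [-4.1, 1.6, -1.9]
grip_width: 0.0235
```

```bash
python3 -c "
from h import *
st()"
```

```text
t 17.47 tip adj x 5.0 y 0.8 z -21.3 mm F adj x -4.41 y 0.37 up -1.94 mom [0.51 1.33 0.04] w 0.0235 yaw -16.49 tilt [-0.0026 -0.0001] ee [0.5074 0.1174 0.1221]
from moment: Fx -5.26 Fy 0.41
```

>>> {"fn": "arm_command", "kwargs": {
  "rows": [
    {"translation": [0, 0.03, 0], "rot": [0, 0, 0], "fingers": 10},
    {"translation": [0, 0.03, 0], "rot": [0, 0, 0], "fingers": 10}
  ]
}}

```text
t: 17.63
ee_pos: [0.5075, 0.1174, 0.1221]
tcp_rot: [[0.284, 0.959, -0.003], [0.959, -0.284, -0.0], [-0.001, -0.003, -1.0]]
ft_force: [-5.3, 2.1, -2.7]
grip_width: 0.023
```

```bash
python3 -c "
from h import *
st()
im=viewer.grab_frame('top');cv2.imwrite('pics/top7.png',im)
st()"
```

```text
t 17.63 tip adj x 5.0 y 0.8 z -21.3 mm F adj x -5.65 y 0.49 up -2.67 mom [0.54 1.46 0.  ] w 0.0230 yaw -16.48 tilt [-0.0029 -0.0002] ee [0.5075 0.1174 0.1221]
from moment: Fx -5.73 Fy 0.38
t 17.68 tip adj x 5.0 y 0.8 z -21.3 mm F adj x -5.02 y -0.00 up -1.00 mom [0.52 1.4  0.  ] w 0.0236 yaw -16.49 tilt [-0.0029 -0.0002] ee [0.5075 0.1173 0.1221]
from moment: Fx -5.51 Fy 0.37
```

>>> {"fn": "arm_command", "kwargs": {
  "rows": [
    {"translation": [0, 0.03, 0], "rot": [0, 0, 0], "fingers": 10},
    {"translation": [0, 0.06, 0], "rot": [0, 0, 0], "fingers": 10},
    {"translation": [0, 0.06, 0], "rot": [0, 0, 0], "fingers": 10},
    {"translation": [0, 0.06, 0], "rot": [0, 0, 0], "fingers": 10}
  ]
}}

```text
t: 18.02
ee_pos: [0.5077, 0.1173, 0.122]
tcp_rot: [[0.284, 0.959, -0.003], [0.959, -0.284, -0.0], [-0.001, -0.003, -1.0]]
ft_force: [-5.7, 3.0, -1.9]
grip_width: 0.0235
```

```bash
python3 -c "
from h import *
st()
viewer.grab_frame('side')
st()"
```

```text
t 18.02 tip adj x 5.3 y 0.8 z -21.4 mm F adj x -6.35 y 1.27 up -1.86 mom [ 0.58  1.52 -0.03] w 0.0235 yaw -16.48 tilt [-0.0034 -0.0002] ee [0.5077 0.1173 0.122 ]
from moment: Fx -6.00 Fy 0.48
t 18.07 tip adj x 5.3 y 0.8 z -21.3 mm F adj x -6.06 y 0.28 up -1.43 mom [ 0.6   1.53 -0.01] w 0.0234 yaw -16.48 tilt [-0.0034 -0.0001] ee [0.5078 0.1173 0.122 ]
from moment: Fx -6.07 Fy 0.53
```

>>> {"fn": "arm_command", "kwargs": {
  "rows": [
    {"translation": [0, -0.1, 0], "rot": [0, 0, 0], "fingers": 10},
    {"translation": [0, -0.2, 0], "rot": [0, 0, 0], "fingers": 10},
    {"translation": [0, -0.3, 0], "rot": [0, 0, 0], "fingers": 10},
    {"translation": [0, -0.3, 0], "rot": [0, 0, 0], "fingers": 10}
  ]
}}

```text
t: 18.4
ee_pos: [0.5076, 0.1175, 0.1231]
tcp_rot: [[0.284, 0.959, 0.002], [0.959, -0.284, -0.0], [0.0, 0.002, -1.0]]
ft_force: [-1.3, 0.6, -1.3]
grip_width: 0.0233
```

```bash
python3 -c "
from h import *
st()"
```

```text
t 18.40 tip adj x 5.3 y 1.0 z -20.3 mm F adj x -1.37 y 0.17 up -1.32 mom [ 0.14  0.43 -0.01] w 0.0233 yaw -16.51 tilt [ 0.0025 -0.0003] ee [0.5076 0.1175 0.1231]
from moment: Fx -1.68 Fy 0.03
```

>>> {"fn": "arm_command", "kwargs": {
  "rows": [
    {"translation": [0, -0.1, 0], "rot": [0, 0, 0], "fingers": 10},
    {"translation": [0, -0.2, 0], "rot": [0, 0, 0], "fingers": 10},
    {"translation": [0, -0.2, 0], "rot": [0, 0, 0], "fingers": 10},
    {"translation": [0, -0.2, 0], "rot": [0, 0, 0], "fingers": 10}
  ]
}}

```text
t: 18.73
ee_pos: [0.5053, 0.1183, 0.1229]
tcp_rot: [[0.284, 0.959, 0.002], [0.959, -0.284, -0.0], [0.0, 0.002, -1.0]]
ft_force: [-0.9, -0.7, -1.4]
grip_width: 0.0235
```

```bash
python3 -c "
from h import *
st()"
```

```text
t 18.73 tip adj x 2.9 y 1.1 z -20.5 mm F adj x -0.70 y -0.95 up -1.40 mom [0.01 0.06 0.04] w 0.0235 yaw -16.51 tilt [ 0.0017 -0.    ] ee [0.5053 0.1183 0.1229]
from moment: Fx -0.23 Fy -0.01
```

>>> {"fn": "arm_command", "kwargs": {
  "rows": [
    {"translation": [0, 0, -0.4], "rot": [0, 0, 0], "fingers": 10},
    {"translation": [0, 0, -0.8], "rot": [0, 0, 0], "fingers": 10},
    {"translation": [0, 0, -1.2], "rot": [0, 0, 0], "fingers": 10},
    {"translation": [0, 0, -1.7], "rot": [0, 0, 0], "fingers": 10},
    {"translation": [0, 0, -2.2], "rot": [0, 0, 0], "fingers": 10},
    {"translation": [0, 0, -3], "rot": [0, 0, 0], "fingers": 10},
    {"translation": [0, 0, -4], "rot": [0, 0, 0], "fingers": 10},
    {"translation": [0, 0, -5], "rot": [0, 0, 0], "fingers": 10},
    {"translation": [0, 0, -5], "rot": [0, 0, 0], "fingers": 10},
    {"translation": [0, 0, -5], "rot": [0, 0, 0], "fingers": 10}
  ]
}}

```text
t: 19.57
ee_pos: [0.5052, 0.1185, 0.1736]
tcp_rot: [[0.284, 0.959, 0.002], [0.959, -0.284, 0.0], [0.001, 0.002, -1.0]]
ft_force: [0.9, -0.1, -1.1]
grip_width: 0.0229
```

```bash
python3 -c "
from h import *
st(); mv([.487,-.184,.17],-7.04)"
```

```text
t 19.57 tip adj x 2.7 y 1.4 z 30.2 mm F adj x 0.93 y 0.13 up -1.07 mom [-0.04  0.03  0.01] w 0.0229 yaw -16.50 tilt [0.0021 0.0001] ee [0.5052 0.1185 0.1736]
from moment: Fx -0.05 Fy -0.19
t 19.5667 tcp [0.5052 0.1185 0.1736] F [ 0.92 -0.14 -1.07] w 0.0229 yaw -16.5 tilt [0.0021 0.0001]
cm [-29.53   6.85   0.35] rot [ 0.002 -0.001 -0.165]
```

>>> {"fn": "arm_command", "kwargs": {
  "rows": [
    {"translation": [-3, 0.7, 0], "rot": [0, 0, -0.02], "fingers": 10},
    {"translation": [-7, 1.6, 0], "rot": [0, 0, -0.04], "fingers": 10},
    {"translation": [-11, 2.5, 0], "rot": [0, 0, -0.06], "fingers": 10},
    {"translation": [-15, 3.5, 0], "rot": [0, 0, -0.08], "fingers": 10},
    {"translation": [-19, 4.4, 0.3], "rot": [0, 0, -0.11], "fingers": 10},
    {"translation": [-23, 5.3, 0.3], "rot": [0, 0, -0.14], "fingers": 10},
    {"translation": [-26.5, 6.1, 0.3], "rot": [0, 0, -0.165], "fingers": 10},
    {"translation": [-28.5, 6.6, 0.3], "rot": [0, 0, -0.165], "fingers": 10},
    {"translation": [-29.5, 6.8, 0.3], "rot": [0, 0, -0.165], "fingers": 10},
    {"translation": [-29.5, 6.8, 0.3], "rot": [0, 0, -0.165], "fingers": 10}
  ]
}}

```text
t: 20.4
ee_pos: [0.4851, -0.1863, 0.169]
tcp_rot: [[0.127, 0.992, -0.001], [0.992, -0.127, -0.0], [-0.0, -0.001, -1.0]]
ft_force: [0.8, -0.1, -2.0]
grip_width: 0.0234
```

>>> {"fn": "arm_command", "kwargs": {
  "rows": [
    {"translation": [0, 0, 0], "rot": [0, 0, 0], "fingers": 10},
    {"translation": [0, 0, 0], "rot": [0, 0, 0], "fingers": 10},
    {"translation": [0, 0, 0], "rot": [0, 0, 0], "fingers": 10},
    {"translation": [0, 0, 0], "rot": [0, 0, 0], "fingers": 10}
  ]
}}

```text
t: 20.73
ee_pos: [0.4864, -0.1819, 0.1697]
tcp_rot: [[0.119, 0.993, 0.0], [0.993, -0.119, 0.0], [0.0, 0.0, -1.0]]
ft_force: [-0.2, 0.4, -1.1]
grip_width: 0.0236
```

```bash
python3 -c "
from h import *
mv([.487,-.184,.105],-7.04)
for n in('side','top'):
    im=viewer.grab_frame(n);cv2.imwrite(f'pics/{n}8.png',im)
    c=im[90:190,170:290] if n=='side' else im[170:250,130:240]
    cv2.imwrite(f'pics/{n}8z.png',cv2.resize(c,None,fx=6,fy=6,interpolation=cv2.INTER_CUBIC))
im=cv2.imread('pics/side8.png')
cv2.imwrite('pics/side8h.png',cv2.resize(im[170:280,180:300],None,fx=5,fy=5,interpolation=cv2.INTER_CUBIC))
"
```

```text
t 20.7333 tcp [ 0.4864 -0.1819  0.1697] F [-0.17  0.41 -1.07] w 0.0236 yaw -6.86 tilt [0.0002 0.0003]
cm [-0.21  0.08  6.47] rot [ 0.    -0.     0.003]
```

View pics/top8z.png

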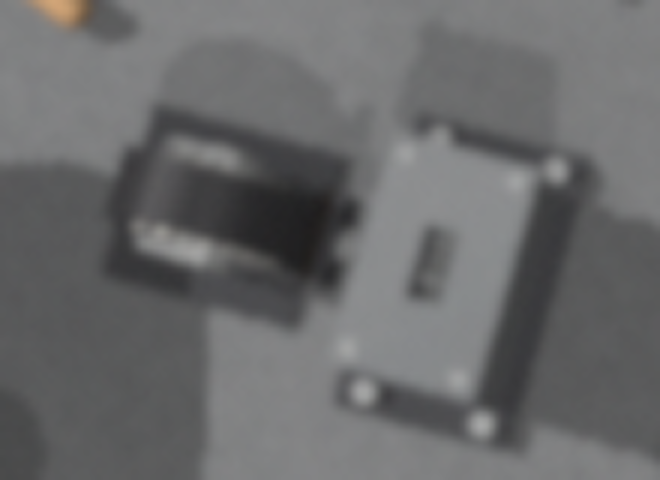

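View pics/side8h.png

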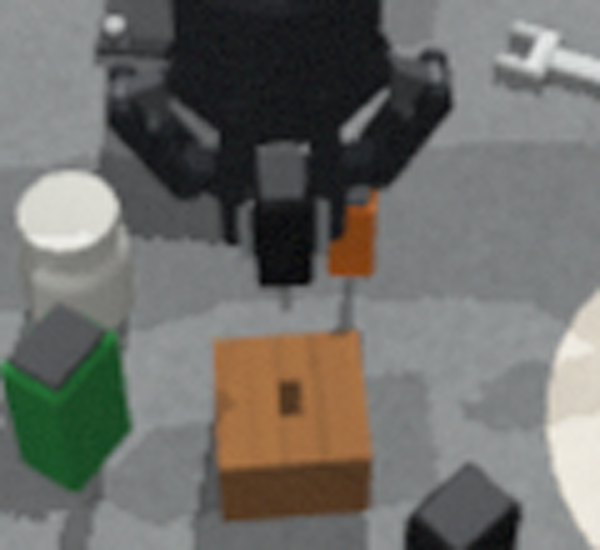

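```bash
python3 -c "
from h import *
o=readout.get_obs();R=np.array(o['tcp_rot']);p=o['ee_pos']-[0,0,.0434];print(o['ee_pos'])
for sy in(-1,1): print(np.round(proj('side',p-R[:,0]*.006+R[:,1]*.0025*sy),2))
s=cv2.imread('pics/side8.png');print(s[224:234,231:244].mean(2).astype(int))
rect('side',s,(232,242,12,13),g(0,88),.05)
s=cv2.imread('pics/side3.png');rect('side',s,(232,242,12,13),g(0,88),.05)
"
```

```text
[ 0.48627709 -0.18262727  0.16968091]
[235.83 231.91]
[238.14 231.78]
[[ 77  20  14  16  17  16  12  12  18  14  16  62 107]
 [ 76  18  14  17  16  12  15  21  18  15  14  63 108]
 [ 90  19  18  16  18  15  15  18  19  14  37  88 118]
 [108  78  76  75  72  63  69  90  99 100 103 116 124]
 [117 112 111 111 103  92  93 111 124 123 123 123 123]
 [123 124 121 119 113 100  98 112 124 127 134 133 130]
 [136 137 137 136 129 110 101 121 139 138 139 138 137]
 [140 142 143 144 137 114 106 127 143 140 140 140 140]
 [140 141 142 144 141 130 129 137 142 142 141 141 141]
 [139 140 140 143 142 141 143 143 145 142 141 140 145]]
side 0.05 [ 486.1 -184.8] [18.9 10.5] 80.5
side 0.05 [ 486.1 -184.8] [19.  10.5] 80.5
```

>>> {"fn": "arm_command", "kwargs": {
  "rows": [
    {"translation": [-0.16, 0.06, 1.5], "rot": [0, 0, 0], "fingers": 10},
    {"translation": [-0.16, 0.06, 3], "rot": [0, 0, 0], "fingers": 10},
    {"translation": [-0.16, 0.06, 4.5], "rot": [0, 0, 0], "fingers": 10},
    {"translation": [-0.16, 0.06, 5.8], "rot": [0, 0, 0], "fingers": 10},
    {"translation": [-0.16, 0.06, 6.6], "rot": [0, 0, 0], "fingers": 10},
    {"translation": [-0.16, 0.06, 7.0], "rot": [0, 0, 0], "fingers": 10},
    {"translation": [-0.16, 0.06, 7.0], "rot": [0, 0, 0], "fingers": 10},
    {"translation": [-0.16, 0.06, 7.0], "rot": [0, 0, 0], "fingers": 10},
    {"translation": [-0.16, 0.06, 7.0], "rot": [0, 0, 0], "fingers": 10}
  ]
}}

```text
t: 21.58
ee_pos: [0.4872, -0.1856, 0.1004]
tcp_rot: [[0.123, 0.992, 0.002], [0.992, -0.123, -0.001], [-0.0, 0.002, -1.0]]
ft_force: [-0.2, -0.5, -1.8]
grip_width: 0.0233
```

```bash
python3 -c "
from h import *
mv([.4867,-.1843,.0654],-7.04)"
```

```text
t 21.5833 tcp [ 0.4872 -0.1856  0.1004] F [-0.16 -0.52 -1.8 ] w 0.0233 yaw -7.04 tilt [ 0.0016 -0.0007]
cm [ 0.12 -0.07  3.5 ] rot [0.002 0.    0.   ]
```

Tip is 7 mm above the mouth; insert slowly.

>>> {"fn": "arm_command", "kwargs": {
  "rows": [
    {"translation": [0.1, -0.05, 0.2], "rot": [0, 0, 0], "fingers": 10},
    {"translation": [0.1, -0.05, 0.5], "rot": [0, 0, 0], "fingers": 10},
    {"translation": [0.1, -0.05, 0.8], "rot": [0, 0, 0], "fingers": 10},
    {"translation": [0.1, -0.05, 1.1], "rot": [0, 0, 0], "fingers": 10},
    {"translation": [0.1, -0.05, 1.4], "rot": [0, 0, 0], "fingers": 10},
    {"translation": [0.1, -0.05, 1.4], "rot": [0, 0, 0], "fingers": 10}
  ]
}}

```text
t: 22.08
ee_pos: [0.4855, -0.1843, 0.0848]
tcp_rot: [[0.123, 0.992, -0.001], [0.992, -0.123, 0.0], [0.0, -0.001, -1.0]]
ft_force: [0.5, 0.5, -1.3]
grip_width: 0.0231
```

```bash
python3 -c "
from h import *
mv([.4867,-.1843,.0654],-7.04)"
```

```text
t 22.0833 tcp [ 0.4855 -0.1843  0.0848] F [ 0.49  0.48 -1.29] w 0.0231 yaw -7.04 tilt [-0.0013  0.0004]
cm [0.01 0.13 1.94] rot [-0.001 -0.    -0.   ]
```

>>> {"fn": "arm_command", "kwargs": {
  "rows": [
    {"translation": [0, 0.07, 0.3], "rot": [0, 0, 0], "fingers": 10},
    {"translation": [0, 0.07, 0.6], "rot": [0, 0, 0], "fingers": 10},
    {"translation": [0, 0.07, 0.9], "rot": [0, 0, 0], "fingers": 10},
    {"translation": [0, 0.07, 1.2], "rot": [0, 0, 0], "fingers": 10},
    {"translation": [0, 0.07, 1.5], "rot": [0, 0, 0], "fingers": 10},
    {"translation": [0, 0.07, 1.7], "rot": [0, 0, 0], "fingers": 10},
    {"translation": [0, 0.07, 1.85], "rot": [0, 0, 0], "fingers": 10},
    {"translation": [0, 0.07, 1.95], "rot": [0, 0, 0], "fingers": 10},
    {"translation": [0, 0.07, 1.95], "rot": [0, 0, 0], "fingers": 10}
  ]
}}

```text
t: 22.83
ee_pos: [0.4866, -0.1845, 0.0659]
tcp_rot: [[0.123, 0.992, -0.0], [0.992, -0.123, 0.0], [0.0, -0.0, -1.0]]
ft_force: [-0.5, -0.5, -2.0]
grip_width: 0.0237
```

```bash
python3 -c "
from h import *
mv([.4867,-.1843,.0654],-7.04)"
```

```text
t 22.8333 tcp [ 0.4866 -0.1845  0.0659] F [-0.53 -0.53 -1.95] w 0.0237 yaw -7.04 tilt [-0.0003  0.    ]
cm [0.02 0.01 0.05] rot [-0. -0. -0.]
```

>>> {"fn": "arm_command", "kwargs": {
  "rows": [
    {"translation": [0, 0, 0.05], "rot": [0, 0, 0], "fingers": 10},
    {"translation": [0, 0, 0.1], "rot": [0, 0, 0], "fingers": 10},
    {"translation": [0, 0, 0.1], "rot": [0, 0, 0], "fingers": 10}
  ]
}}

```text
t: 23.08
ee_pos: [0.4869, -0.1846, 0.0655]
tcp_rot: [[0.123, 0.992, 0.0], [0.992, -0.123, -0.0], [-0.0, 0.0, -1.0]]
ft_force: [-1.5, 0.5, 1.0]
grip_width: 0.0239
```

```bash
python3 -c "
from h import *
mv([.4867,-.1843,.0654],-7.04)"
```

```text
t 23.0833 tcp [ 0.4869 -0.1846  0.0655] F [-1.51  0.49  1.05] w 0.0239 yaw -7.04 tilt [ 0.0003 -0.0004]
cm [ 0.02 -0.03  0.01] rot [ 0.  0. -0.]
```

Shoulder has seated (z stops at 0.0655, upward force). Release.

>>> {"fn": "arm_command", "kwargs": {
  "rows": [
    {"translation": [0, 0, 0.0], "rot": [0, 0, 0], "fingers": 35},
    {"translation": [0, 0, 0], "rot": [0, 0, 0], "fingers": 45},
    {"translation": [0, 0, 0], "rot": [0, 0, 0], "fingers": 60},
    {"translation": [0, 0, 0], "rot": [0, 0, 0], "fingers": 60},
    {"translation": [0, 0, -1], "rot": [0, 0, 0], "fingers": 60},
    {"translation": [0, 0, -3], "rot": [0, 0, 0], "fingers": 60},
    {"translation": [0, 0, -5], "rot": [0, 0, 0], "fingers": 60},
    {"translation": [0, 0, -8], "rot": [0, 0, 0], "fingers": 60},
    {"translation": [0, 0, -11], "rot": [0, 0, 0], "fingers": 60},
    {"translation": [0, 0, -14], "rot": [0, 0, 0], "fingers": 60}
  ]
}}

```text
t: 23.92
ee_pos: [0.4865, -0.1842, 0.2072]
tcp_rot: [[0.122, 0.993, 0.0], [0.993, -0.122, -0.0], [-0.0, 0.0, -1.0]]
ft_force: [1.2, 0.3, -0.1]
grip_width: 0.0511
```

>>> {"fn": "arm_command", "kwargs": {
  "rows": [
    {"translation": [-3, 0, -1], "rot": [0, 0, 0], "fingers": 60},
    {"translation": [-6, 0, -1], "rot": [0, 0, 0], "fingers": 60},
    {"translation": [-9, 0, -1], "rot": [0, 0, 0], "fingers": 60},
    {"translation": [-12, 0, -1], "rot": [0, 0, 0], "fingers": 60},
    {"translation": [-12, 0, -1], "rot": [0, 0, 0], "fingers": 60},
    {"translation": [-12, 0, -1], "rot": [0, 0, 0], "fingers": 60},
    {"translation": [-12, 0, -1], "rot": [0, 0, 0], "fingers": 60}
  ]
}}

```text
t: 24.5
ee_pos: [0.4722, -0.3028, 0.2155]
tcp_rot: [[0.122, 0.992, 0.0], [0.992, -0.122, 0.001], [0.001, 0.0, -1.0]]
ft_force: [-0.4, -0.2, -0.4]
grip_width: 0.0513
```

```bash
python3 -c "
from h import *
_s()
for n in('side','top'):
    im=viewer.grab_frame(n);cv2.imwrite(f'pics/{n}9.png',im)
a=cv2.imread('pics/top9.png');b=cv2.imread('pics/top0.png')
z=lambda im:cv2.resize(im[180:250,140:240],None,fx=7,fy=4*1.75,interpolation=cv2.INTER_CUBIC)
z2=lambda im:cv2.resize(im[190:230,150:200],None,fx=8,fy=8,interpolation=cv2.INTER_CUBIC)
cv2.imwrite('pics/cmp9.png',np.hstack([z2(b),z2(a)]))
"
```

```text
Traceback (most recent call last):
NameError: name '_s' is not defined
```

```bash
python3 -c "
from h import *
for n in('side','top'):
    im=viewer.grab_frame(n);cv2.imwrite(f'pics/{n}9.png',im)
a=cv2.imread('pics/top9.png');b=cv2.imread('pics/top0.png')
z2=lambda im:cv2.resize(im[190:230,150:200],None,fx=8,fy=8,interpolation=cv2.INTER_CUBIC)
cv2.imwrite('pics/cmp9.png',np.hstack([z2(b),z2(a)]))
s=cv2.imread('pics/side9.png');s0=cv2.imread('pics/side0.png')
z=lambda im:cv2.resize(im[215:280,210:265],None,fx=7,fy=7,interpolation=cv2.INTER_CUBIC)
cv2.imwrite('pics/cmp9s.png',np.hstack([z(s0),z(s)]))
"
```

```text
(no output)
```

View pics/side9.png

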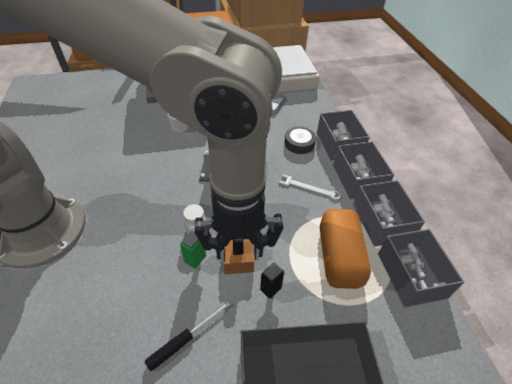

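View pics/cmp9.png

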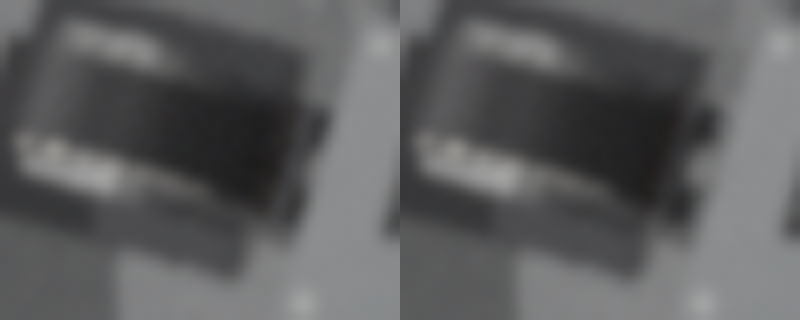

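View pics/cmp9s.png

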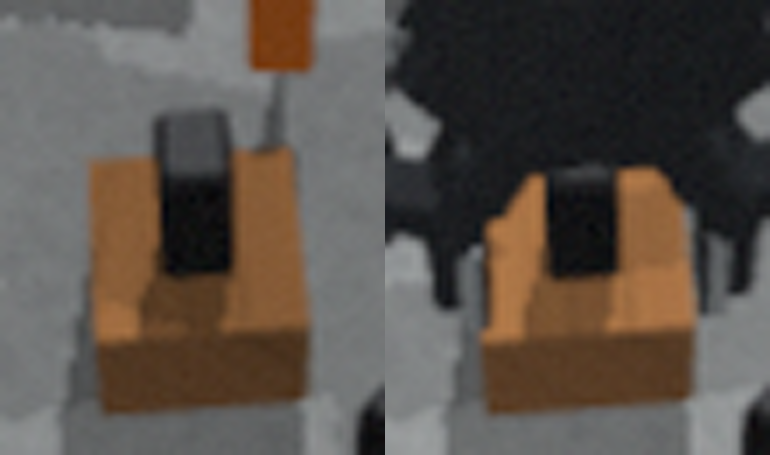

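```bash
python3 -c "
from bench import ticket,readout
print(readout.get_obs()['t'],ticket.job_done())"
```

```text
the job is handed in; nothing more can be done
24.6 None
```

I took the small black tool out of its holder and turned the star wheel with its blade in three strokes through the slot. The job was handed in at 24.6 s of the 72 s; no verdict was reported.

- **Finding the teeth:** the first set-down landed on a tooth at about 9 N. I raised the blade and found the gap between teeth a little further along.
- **Turning:** the push stayed at about 2 to 3 N, apart from one 5 N reading that fell to about 3 N once the arm settled. Partway through the third stroke it rose and the wheel stopped yielding. I stopped at about 6 N by both wrist force and moment, within the 5 to 7 N that seats the shoe well. My estimate of shoe travel is roughly 6 mm, inside the expected 3 to 8 mm.
- **Putting the tool back:** it went into the holder without catching. It stopped at the same height as when I first gripped it (TCP z 0.0655 m against 0.0654 m), with a light upward force showing the shoulder was home.

**Last checks:**
- The side picture shows the tool upright in the holder, with its base within about half a pixel of where it started.
- The top picture shows the shoe out of the adjuster and against the castor. The 0.5 mm gap is too fine to measure in it, so that rests on the force felt.
- The bystanders in view look unmoved. The side picture hid the bolt cup and part of the brush behind the arm, and I did not check the last top picture for them.
- The two cameras disagreed by about 2 mm on the slot's position across its width. I used the side camera, which matched the arm, and shifted the blade about 0.7 mm after feeling a light side rub.

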